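Stand up a lamp housing and push it home in the screwing jig

TASK

A red lamp housing lies on its side on the bench. Stand it on its black foot and let go of it, then slide it, foot under the rails, into the screwing jig through its flared mouth and push it up to the other two until all three are packed tight against the jig's end stop. The stop may be set anywhere: feel for it, and snug the row up with a firm push of about 10 N rather than ramming it. Do not drop the lamp, and leave the screwdriver, pliers and screw tub where they are.

Things in the scene. Friction and masses are not known exactly. Their poses are not given: they have to be found in the camera images.
- lamp: Loose lamp: black foot 44 (x) x 64 (y) x 12 mm, ears 11 mm past the block on both y sides; red block 44 x 42 mm (x, y), z 12-46 mm, x faces flush with the foot; orange dome lens to z 56. Origin: centre of the foot's underside; z out through the lens. 110-225 g. Starts on its -x face: x up, y and z level, origin 22 mm up, lens pointing along the jig's x within 50 degrees. x ends alike.
- jig: Fixed jig: two parallel wooden rails making a slideway on the bench. Origin mid-channel at bench height; x: slide direction, towards the end stop; z up. Rails x -176 to 60 mm, 46 mm high, out to y +-55. Lamps stand in it with their x along its x, either way round. The end stop, an aluminium block in the channel, is clamped with its face anywhere from x -15 to 12 mm; it is not measured.
- slot (a point): Jig cross-section, at mid-length (jig x -88 mm), on its axis at rail-top height 46 mm; axes as the jig. Channel 67 mm wide up to z 14 mm for the 64 mm foot; above it the rails overhang the ears and leave an open-topped slot 46 mm wide for the 42 mm block, flush with the rail tops. No room beside a lamp for a finger; shut fingers fit in the slot behind it.
- mouth (a point): The jig's entry, the only way in: mid-channel at bench height, jig x -216 mm, axes as the jig. Two flared cheeks, 20 mm high, narrow from 100 mm apart here to 67 mm at jig x -176 mm, where the rails begin (their overhang begins at -166). Cheeks are 14 mm thick and reach y +-63 mm. Bench before it is bare.
- row_lamp_1: Lamp like lamp (same origin and axes), about 160 g, standing loose in the slideway next to the end stop, 0 to 35 mm short of it at the start. Packed tight its origin is 22 mm before the stop's face. Rigid; every lamp drags on the bench with 0.5 to 2 N when pushed.
- row_lamp_2: Lamp like lamp (same origin and axes), about 160 g, standing loose in the slideway behind row_lamp_1, 2 to 20 mm from it at the start. Packed tight, row_lamp_2 is 44 mm behind row_lamp_1, origin to origin, and the new lamp 44 mm behind row_lamp_2.
- screwdriver: Bystander: screwdriver with a yellow handle, 200 mm long, lying along its x, about 30 mm thick. Origin under it.
- pliers: Bystander: pliers with green grips lying flat, 185 mm along x (jaws to +x), 60 mm across y, 12 mm high. Origin at the rivet, at the underside.
- tub: Bystander: clear tub of screws, 85 x 120 x 50 mm (x, y, z). Origin under its centre.
Things that resemble listed ones, but are neither listed nor needed, are in the scene too. Leave any turquoise look-alike of the lamp alone.

How it is judged:
On the way, in this order (a step that is already met when the one before it is completed fails the run):
1. the lamp stands on its foot on the bench, let go, not yet home in the row (angle between lamp's own z axis and vertical below 0.1 rad and height (world z) of lamp below 0.006 m and contact force between the fingers and lamp below 0.1 N and linear speed of lamp below 0.02 m/s and x of lamp in the frame of jig below -0.15 m), for 0.2 s.
2. the row is pressed up against the end stop with at least 1 N (contact force between row_lamp_1 and jig above 1 N and contact force between row_lamp_2 and row_lamp_1 above 1 N and contact force between lamp and row_lamp_2 above 1 N), for 0.02 s.
At the end, for the whole second after the job is handed in: all three lamps stand on their feet in the slideway, at rest, packed at the end stop: neighbours no more than 2.5 mm from touching, all within 4 mm of the jig's axis, the new lamp square to the rails within 0.1 rad (y of row_lamp_1 in the frame of jig between -0.004 and 0.004 m and angle between each of row_lamp_1, row_lamp_2, lamp's own z axis and vertical below 0.08 rad and linear speed of each of row_lamp_1, row_lamp_2, lamp below 0.01 m/s and y of row_lamp_2 in the frame of jig between -0.004 and 0.004 m and y of lamp in the frame of jig between -0.004 and 0.004 m and x of row_lamp_2 in the frame of row_lamp_1 between -0.0465 and -0.042 m and x of lamp in the frame of row_lamp_2 between -0.0465 and -0.042 m and x of row_lamp_1 in the frame of jig above -0.04 m and angle between the x axis of lamp and the x axis of jig, either way round below 0.1 rad and height (world z) of lamp below 0.006 m).
It fails at once if the row is rammed: a lamp is pressed on the end stop or jig with more than 90 N (contact force between any of row_lamp_1, lamp and jig above 90 N).
It fails at once if the lamp is dropped or thrown (loose and faster than 0.7 m/s, a fall of 25 mm) (linear speed of lamp above 0.7 m/s and contact force between the fingers and lamp below 0.05 N).
It fails at once if a bystander (screwdriver, pliers or tub) is shifted more than 20 mm (distance of any of screwdriver, pliers, tub from where it was at the start of the episode above 0.02 m).
It also fails if it takes over 58 s, if anything falls off the work surface, if the arm or the gripper's body presses on something with over 40 N, if the wrist force passes 120 N, or if a joint passes its speed limit or range.

ROBOT

A 7-joint arm with a two-finger parallel gripper is mounted at the origin on the work surface. World frame = base frame: x ahead of the robot, y to its left, z up, the work surface at z = 0. Lengths are in m, angles in rad, forces in N, time in s.
With the tool pointing down it reaches from about 0.425 to 0.925 m from the base axis. Payload 6.8 kg.
Tool frame: the origin (TCP) lies between the finger pads; the fingertips stand r.tip_extent ahead of it and the grasp point (between the pads) lies 5 mm behind it (r.tip_extent is the distance from the TCP to the fingertips, in m); y points along the fingers, x is the direction in which the jaws open and shut, and the axes are right-handed (so a half turn about y gives the same grasp; the last joint's range is limited). The gripper opens to 85 mm and grips with 20 to 120 N. Pads are 22 mm wide; open, the fingers measure 114 mm over their backs; the gripper's body (76 mm by 85 mm) begins 54 mm behind the grasp point. The pads swing forward as they close: fully open they stand 13 mm farther back than shut.
Start: joints at [1.018, 0.477, 0.022, 1.555, -0.011, 1.109, -0.083], TCP at [0.29, -0.609, 0.245] pointing down, gripper open.
Joint ranges: [-2.96, 2.96], [-0.34, 2.1], [-1.41, 1.46], [0.24, 2.44], [-1.37, 4.51], [0.17, 1.92], [-2.96, 2.96]. Speed limits (rad/s): [2.39, 2.39, 3.14, 3.14, 3.14, 3.14, 3.14].

INTERFACE

Orientations are given as a rotation vector (axis times angle).
In Python, from bench import r gives the robot as it stands.
- The arm moves only by the tool send_rows, never from a script. Its argument "plan" is a list of rows, each a list of 5 numbers: the shift along the tool's x, y, z in cm, then the turn about the tool's y in degrees, then the opening, from 0 (shut) to 1 (fully open). In form: [[dx, dy, dz, spin, grip], ...]. A call has 1 to 12 rows; each row shifts and turns the commanded pose from where the row before left it, along the tool's axes as they then stand; what a row does not reach is not made up. A row lasts 1/8 s, in which the tool goes at most 62.5 mm and 10.7 degrees, less where a joint would pass 70% of its speed; a pose out of reach is approached as far as the arm can. A call is refused whole if a number of a shift passes 6.25 or a number of a turn 10.7, either way. A call with a gripper value outside its range is refused whole. The fingers move at their own pace and stop on an object; "force" is the grip in N (left out, the last holds). Time passes only in rows, so rows that do not move let the fingers close. It gives the time, the measured TCP pose, the force and the opening at its end, in the units of the state.
- r.get_obs(): the state, without advancing time (a new reading comes with each control period).
- r.grab_frame(name): name is "scene" or "top"; returns a dict with "image" (420x560x3 uint8, red, green, blue), "camera_matrix" (3x3 intrinsics, pixels), "cam_to_world" (4x4, takes a point from camera to world coordinates). Camera axes: x right, y down, z forward; pixel columns grow to the right and rows downward; lengths in m; the calibration is good to about 2 mm. A picture is of the moment at which its call begins. There is no depth.
- r.hand_in(): hands the job in, once; it reports no verdict.
Trained networks look in the newest picture that a camera, given by its name, has taken for a name from the list of things; names that differ only in an ending like _2 or _b are one class to them, and where a whole thing is asked for, a point or a joint stands for the part that bears it (a point fixed in the world has none). Each returns a list of dicts, best first, with "p" (0 to 1); they miss things now and then, are a little off and sometimes report something else, mostly with a low value. They report only what shows in the picture. A call takes as long as a camera call. They do not tell look-alikes from the thing itself.
- r.recognise(camera, target): "rect" ([left, top, right, bottom] in pixels, round what is visible of it).
The state is a dict: "clock": time; "joints": joint angles; "qvel": joint speeds; "tau": joint torques, N m; "tcp_pos": TCP position; "orientation": TCP orientation; "contact_force": force on the tool from outside, world axes, zero at the start; "moment": the same for the moment, N m; "grip_width": finger opening in m.
Only numpy, scipy, OpenCV 4.12 (cv2) and the standard library are available. Lean on these libraries where they do the work, as an engineer would, in place of code of your own. Each camera call takes 0.05 s, during which the arm holds its last target.

## Working session

There is one attempt and no reset: what is moved stays moved. The work goes in short steps, Python scripts to look and compute and a tool call to move; the robot and the scene stay as the last step left them, time stands still between calls to the robot, and variables do not carry over. Pictures are saved under pics/ and viewed, and the job is handed in when it is done.

Besides the shell and the picture viewer there is one more tool, called as name(argument=value, ...) on one line, values as JSON. send_rows: Moves the arm, as the interface text tells. Its arguments: {"type":"object","properties":{"plan":{"type":"array","items":{"type":"array","items":{"type":"number"}}},"force":{"type":"number"}},"required":["plan"]}

```bash
ls; mkdir -p pics
cat > h.py <<'E'
import numpy as np, cv2
from bench import r
from scipy.spatial.transform import Rotation as R
def grab(n,f):
    d=r.grab_frame(n); cv2.imwrite('pics/'+f,d['image'][:,:,::-1]); np.savez('pics/'+f+'.npz',**d); return d
def proj(d,P):
    T=np.linalg.inv(d['cam_to_world']); P=np.atleast_2d(P); c=P@T[:3,:3].T+T[:3,3]; q=c@d['camera_matrix'].T; return q[:,:2]/q[:,2:]
def unproj(d,uv,z):
    K=np.linalg.inv(d['camera_matrix']); T=d['cam_to_world']; v=T[:3,:3]@(K@np.array([uv[0],uv[1],1.])); o=T[:3,3]; return o+v*(z-o[2])/v[2]
E
python3 - <<'E'
from h import *
for c in('scene','top'):
    d=grab(c,c+'0.png'); print(c,d['cam_to_world'].round(3).tolist(),d['camera_matrix'].round(1).tolist())
    for t in('lamp','jig','screwdriver','pliers','tub'):
        print(t,[( np.round(x['rect']).tolist(),round(x['p'],2)) for x in r.recognise(c,t)])
o=r.get_obs(); print(o, r.tip_extent, R.from_rotvec(o['orientation']).as_matrix().round(3))
E
```

```text
pics
scene [[-0.703, 0.577, -0.416, 1.0], [0.711, 0.566, -0.417, 0.511], [-0.005, -0.589, -0.808, 0.918], [0.0, 0.0, 0.0, 1.0]] [[396.3, 0.0, 281.5], [0.0, 396.3, 215.1], [0.0, 0.0, 1.0]]
lamp [([332.0, 197.0, 355.0, 224.0], 0.84), ([350.0, 232.0, 377.0, 258.0], 0.75), ([338.0, 270.0, 365.0, 303.0], 0.72), ([305.0, 244.0, 329.0, 280.0], 0.64)]
jig [([225.0, 149.0, 311.0, 230.0], 0.86), ([262.0, 179.0, 278.0, 199.0], 0.56), ([211.0, 120.0, 260.0, 146.0], 0.17)]
screwdriver [([228.0, 152.0, 313.0, 232.0], 0.62), ([412.0, 265.0, 447.0, 338.0], 0.6)]
pliers [([212.0, 121.0, 262.0, 148.0], 0.63)]
tub [([177.0, 216.0, 224.0, 278.0], 0.85), ([261.0, 180.0, 279.0, 199.0], 0.16)]
top [[-0.021, -0.995, 0.099, 0.471], [-1.0, 0.02, -0.015, 0.084], [0.013, -0.1, -0.995, 1.294], [0.0, 0.0, 0.0, 1.0]] [[514.9, 0.0, 275.5], [0.0, 514.9, 209.2], [0.0, 0.0, 1.0]]
lamp [([198.0, 205.0, 229.0, 232.0], 0.7), ([157.0, 211.0, 185.0, 239.0], 0.7), ([180.0, 258.0, 212.0, 284.0], 0.6), ([230.0, 274.0, 250.0, 300.0], 0.57), ([272.0, 221.0, 389.0, 278.0], 0.56)]
jig [([269.0, 220.0, 385.0, 280.0], 0.56)]
screwd
[... 181 characters left out ...]
.47696188,  0.02238218,  1.55538117, -0.01152057,
        1.1092989 , -0.08309669]), 'qvel': array([-0.002071  , -0.00057051,  0.00049198, -0.00095125, -0.00138215,
       -0.00031922, -0.00090267]), 'tau': array([-5.56838859e-04, -5.96003044e+01,  1.60541989e+00, -2.81418014e+01,
        1.24098844e-02,  1.86277015e-03,  2.63205692e-05]), 'tcp_pos': array([ 0.29046129, -0.60933865,  0.2453411 ]), 'orientation': array([-1.3873862 ,  0.87557928, -0.87572556]), 'contact_force': array([ 0.10053579,  0.48751644, -0.64795183]), 'moment': array([-0.02242681, -0.01683087, -0.00697469]), 'grip_width': 0.08553731958871179} 0.014 [[ 0.43   0.     0.903]
 [-0.903 -0.     0.43 ]
 [ 0.    -1.     0.   ]]
```

View images.

Run:
```python
import cv2
a=cv2.imread('pics/scene0.png'); b=cv2.imread('pics/top0.png')
cv2.imwrite('pics/s0c.png',cv2.resize(a[100:350,150:470],(800,625))[:600])
cv2.imwrite('pics/t0c.png',cv2.resize(b[110:330,90:450],(800,489),interpolation=cv2.INTER_CUBIC))
```

```text
(no output)
```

View pics/s0c.png

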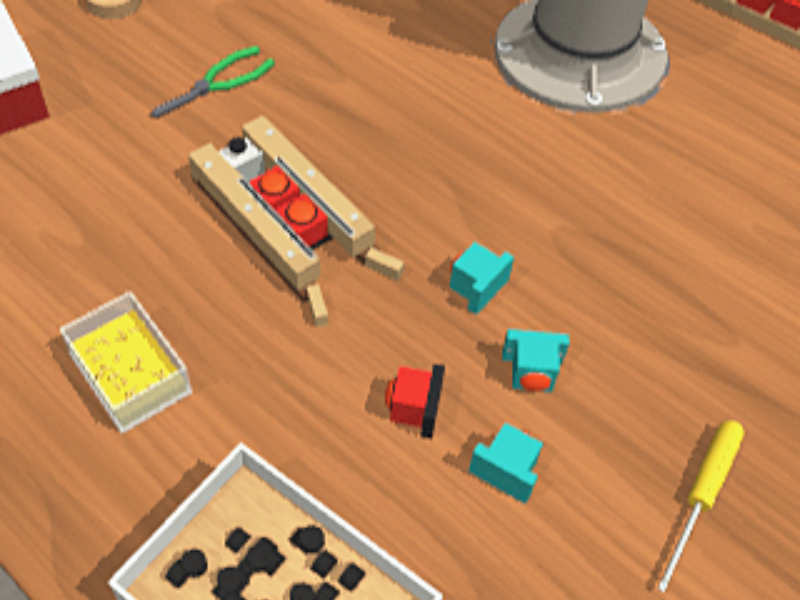

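View pics/t0c.png

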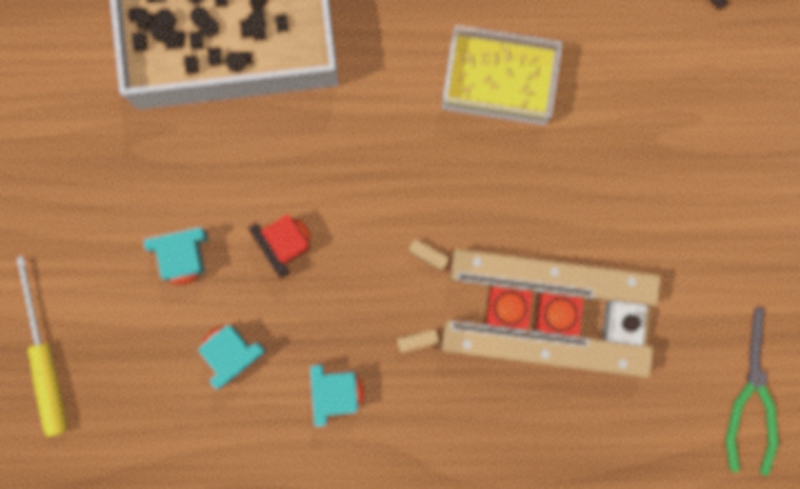

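Run:
```python
import cv2
a=cv2.imread('pics/scene0.png'); b=cv2.imread('pics/top0.png')
I=cv2.INTER_CUBIC
cv2.imwrite('pics/s1.png',cv2.resize(a[140:240,220:320],(600,600),interpolation=I))
cv2.imwrite('pics/t1.png',cv2.resize(b[210:285,265:395],(780,450),interpolation=I))
cv2.imwrite('pics/l1.png',cv2.hconcat([cv2.resize(b[195:245,190:240],(400,400),interpolation=I),cv2.resize(a[235:285,295:345],(400,400),interpolation=I)]))
```

```text
(no output)
```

View pics/s1.png

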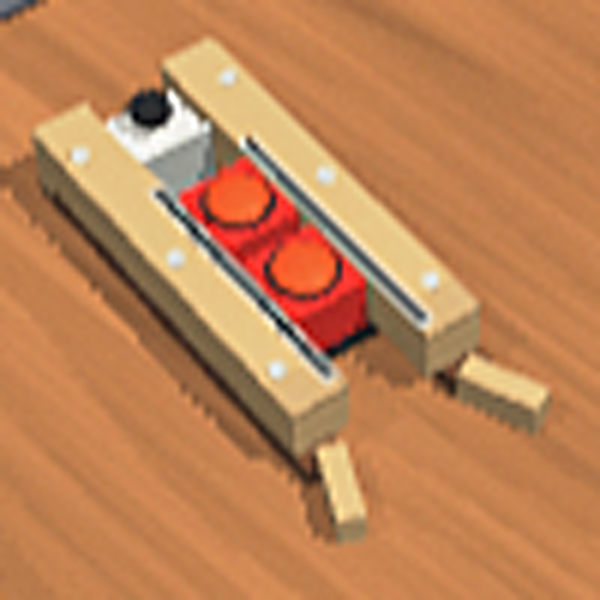

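View pics/t1.png

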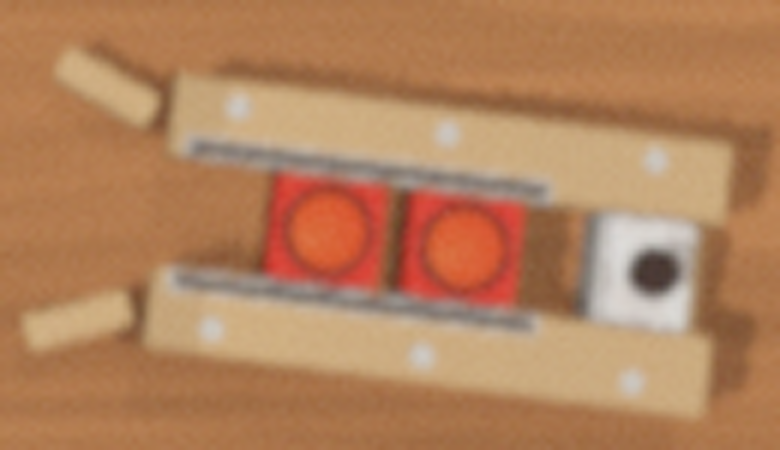

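View pics/l1.png

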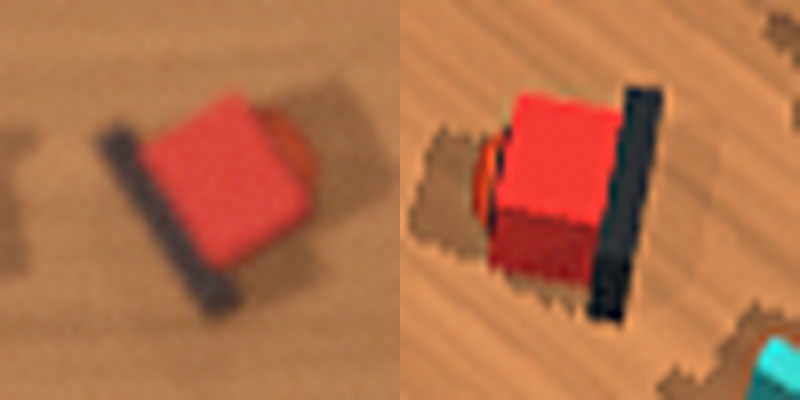

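```bash
cat > fit0.py <<'E'
from h import *
from scipy.optimize import least_squares
T=dict(np.load('pics/top0.png.npz'));S=dict(np.load('pics/scene0.png.npz'))
def tf(p,L):
    c,s=np.cos(p[2]),np.sin(p[2]); L=np.array(L)
    return np.c_[p[0]+c*L[:,0]-s*L[:,1],p[1]+s*L[:,0]+c*L[:,1],L[:,2]]
def fit(p0,obs):
    def f(p): return np.concatenate([(proj(d,tf(p,L))-np.array(uv)).ravel() for d,L,uv in obs])
    s=least_squares(f,p0,loss='soft_l1'); print('pose',s.x.round(4),'deg',np.degrees(s.x[2]).round(2)); print(f(s.x).round(1).tolist()); return s.x
px=lambda a,k,o:(np.array(a)/k+np.array(o)-0.5+0.5/k).tolist()
c=lambda x,y:[x/1e3,y/1e3,.046]
Lt=[c(-176,55),c(60,55),c(60,23),c(-176,-55),c(-176,-23),c(60,-55),c(-176,23)]
ut=px([(172,72),(733,143),(728,222),(143,345),(155,268),(705,415),(168,152)],6,(265,210))
Ls=[c(-176,55),c(-176,23),c(60,55),c(60,23),c(60,-23),c(60,-55),c(-176,-23),c(-176,-55)]
us=px([(293,413),(347,378),(35,135),(85,105),(165,65),(210,38),(428,335),(478,303)],6,(220,140))
if __name__=='__main__':
    for o in ([(T,Lt,ut)],[(S,Ls,us)],[(T,Lt,ut),(S,Ls,us)]):
        j=fit([.4,-.05,-1.6],o)
    np.save('jig.npy',j)
    for u in ((330,230),(463,247)):
        P=unproj(T,px(u,6,(265,210)),.056); cc,ss=np.cos(j[2]),np.sin(j[2]); d=P[:2]-j[:2]; print('rowlamp',cc*d[0]+ss*d[1],-ss*d[0]+cc*d[1])
    P=unproj(T,px((588,262),6,(265,210)),.046);d=P[:2]-j[:2]; print('stop',cc*d[0]+ss*d[1])
    # lamp: local frame a = z axis (lens), b = lateral
    l=lambda a,b:[a/1e3,b/1e3,.044]
    Lt2=[l(0,32),l(0,-32),l(46,21),l(46,-21)]; ut2=px([(100,140),(208,318),(237,92),(312,205)],8,(190,195))
    Ls2=[l(0,-32),l(0,32),l(46,21),l(12,21),l(46,-21),l(12,-21)]
    us2=px([(222,290-15),(263,88),(0,0),(0,0),(0,0),(0,0)],8,(295,235))
    Ls2=[l(0,32),l(12,32),l(46,21),l(12,21),l(46,-21),l(12,-21)]
    # scene: image right = -x,+y ; try both lateral signs
    for sg in (1,-1):
        L=[[q[0],q[1]*sg,q[2]] for q in Ls2]
        us2=px([(263,88),(227,88),(120,95),(220,112),(98,207),(203,222)],8,(295,235))
        x=fit([.47,.2,-1.3],[(S,L,us2)])
    x=fit([.47,.2,-1.3],[(T,Lt2,ut2)])
    np.save('l_t.npy',x)
E
python3 fit0.py
```

```text
pose [ 0.4841 -0.1427 -1.7114] deg -98.05
[-0.5, 0.3, 2.4, 0.1, 2.0, -0.0, -0.9, -0.0, -1.4, -0.4, 2.6, 0.1, -1.3, -0.0]
pose [ 0.479  -0.142  -1.7367] deg -99.5
[0.2, 0.9, 0.6, 1.3, -1.1, -3.0, -0.5, -2.5, -1.2, -2.1, -0.1, -1.9, 0.4, 0.9, 1.1, 1.0]
pose [ 0.4833 -0.1418 -1.7162] deg -98.33
[-0.7, 0.3, 2.2, 0.5, 1.6, 0.5, -1.4, -0.0, -1.8, -0.4, 2.2, 0.5, -1.6, -0.0, 0.4, 1.5, 0.7, 1.7, -2.3, -1.9, -1.7, -1.5, -2.6, -1.3, -1.6, -1.2, 0.3, 1.1, 0.9, 1.1]
rowlamp -0.10440652324246266 2.3473949629683466e-05
rowlamp -0.05076858643236576 -9.154480153633366e-05
stop 0.0013897822565319875
pose [ 0.5254  0.1971 -0.6686] deg -38.31
[0.3, 4.1, 0.2, 4.6, -0.2, 1.5, 0.3, -2.1, -0.1, -26.1, -0.5, -29.3]
pose [ 0.5635  0.2319 -0.9872] deg -56.56
[0.1, 0.2, -0.0, -0.6, -0.3, -0.0, 0.3, 0.0, -0.2, -0.0, 0.1, 0.4]
pose [ 0.564   0.229  -1.0145] deg -58.13
[-0.8, 0.2, -0.2, 0.0, 0.5, -0.3, 0.4, 0.0]
```

```bash
cat > f2.py <<'E'
from fit0 import *
j=np.load('jig.npy')
for name,d,L,u in (('t',T,Lt,ut),('s',S,Ls,us)):
    # back-project points into jig frame
    cc,ss=np.cos(j[2]),np.sin(j[2])
    for l,q in zip(L,u):
        e=unproj(d,q,.046)[:2]-j[:2]; print(name,l[:2],(np.array([cc*e[0]+ss*e[1],-ss*e[0]+cc*e[1]])*1e3).round(1))
    more=[((55,78),.02),((22,318),.02),((188,148),.046),((172,278),.046),((72,47),.02),((35,352),.02),((158,100),.02),((135,310),.02)] if name=='t' else [((335,540),.02),((545,425),.02),((365,528),.02),((550,395),.02)]
    k,o=(6,(265,210)) if name=='t' else (6,(220,140))
    for u_,z in more:
        e=unproj(d,px(u_,k,o),z)[:2]-j[:2]; print(name,'x',u_,(np.array([cc*e[0]+ss*e[1],-ss*e[0]+cc*e[1]])*1e3).round(1))
im=cv2.imread('pics/top0.png'); big=cv2.resize(im[210:285,265:395],(780,450),interpolation=cv2.INTER_CUBIC)
def line(A):
    q=(proj(T,tf(j,np.array(A)/1e3))-[265,210]+.5)*6; cv2.polylines(big,[q.astype(int)],True,(255,255,0),1)
for s in(1,-1):
    line([(-176,s*23,46),(60,s*23,46),(60,s*55,46),(-176,s*55,46)]); line([(-216,s*50,20),(-176,s*33.5,20),(-176,s*47,20),(-216,s*63,20)])
cv2.imwrite('pics/ov0.png',big)
E
python3 f2.py
```

```text
t [-0.176, 0.055] [-174.4   55.8]
t [0.06, 0.055] [54.7 55.6]
t [0.06, 0.023] [55.9 23.6]
t [-0.176, -0.055] [-172.7  -54.7]
t [-0.176, -0.023] [-171.7  -23.5]
t [0.06, -0.055] [ 54.7 -54.5]
t [-0.176, 0.023] [-172.1   23.5]
t x (55, 78) [-221.1   49.4]
t x (22, 318) [-222.3  -50.1]
t x (188, 148) [-164.3   26.1]
t x (172, 278) [-164.4  -26.7]
t x (72, 47) [-215.7   63.1]
t x (35, 352) [-215.3  -63.2]
t x (158, 100) [-177.8   45.7]
t x (135, 310) [-176.7  -41.1]
s [-0.176, 0.055] [-171.3   52.9]
s [-0.176, 0.023] [-169.9   21. ]
s [0.06, 0.055] [49.2 53.6]
s [0.06, 0.023] [51.5 22.2]
s [0.06, -0.023] [ 50.6 -26.2]
s [0.06, -0.055] [ 52.7 -55.9]
s [-0.176, -0.023] [-172.4  -24.6]
s [-0.176, -0.055] [-171.4  -55.5]
s x (335, 540) [-225.1   69.3]
s x (545, 425) [-232.4  -48.3]
s x (365, 528) [-228.    54.4]
s x (550, 395) [-220.1  -61.5]
```

```bash
ls pics
```

```text
l1.png
ov0.png
s0c.png
s1.png
scene0.png
scene0.png.npz
t0c.png
t1.png
top0.png
top0.png.npz
```

View pics/ov0.png

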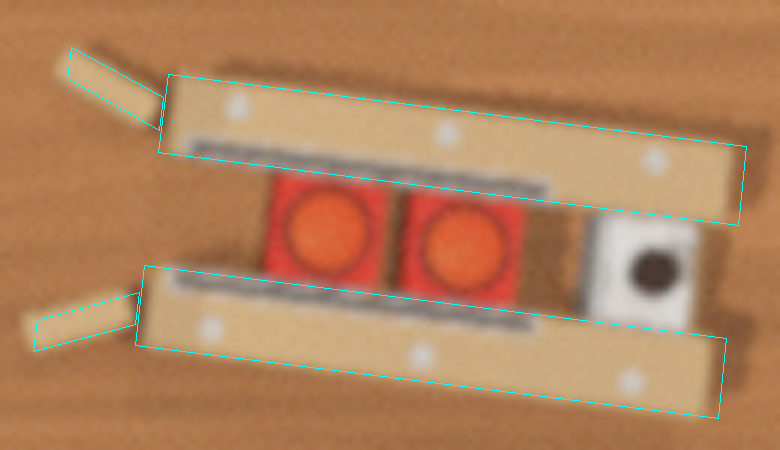

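```bash
cat > f3.py <<'E'
from fit0 import *
fx=lambda L:[[-.166 if l[0]==-.176 else l[0],l[1],l[2]] for l in L]
Lt3=fx(Lt)+[[-.216,.050,.02],[-.216,-.05,.02],[-.216,.063,.02],[-.216,-.063,.02]]
ut3=ut+px([(55,78),(22,318),(72,47),(35,352)],6,(265,210))
Ls3=fx(Ls)
for o in ([(T,Lt3,ut3)],[(S,Ls3,us)],[(T,Lt3,ut3),(S,Ls3,us)]): j=fit([.4,-.05,-1.6],o)
np.save('jig.npy',j)
E
python3 f3.py
cat >> h.py <<'E'
JIG=np.array([0,0,0.])
try: JIG=np.load('jig.npy')
except Exception: pass
def w2j(P):
    c,s=np.cos(JIG[2]),np.sin(JIG[2]); e=np.array(P)[:2]-JIG[:2]; return np.array([c*e[0]+s*e[1],-s*e[0]+c*e[1]])
def j2w(p):
    c,s=np.cos(JIG[2]),np.sin(JIG[2]); return JIG[:2]+np.array([c*p[0]-s*p[1],s*p[0]+c*p[1]])
def st():
    o=r.get_obs(); M=R.from_rotvec(o['orientation']).as_matrix(); return o,M
def delta(xy,z,ang):
    "target TCP xy,z and world yaw of tool x (deg); prints total spin & shift in current tool axes and tool axes after spin"
    o,M=st(); a=np.degrees(np.arctan2(M[1,0],M[0,0])); sp=(ang-a+90)%180-90
    D=np.array([xy[0],xy[1],z])-o['tcp_pos']
    M2=M@R.from_rotvec([0,np.radians(-sp),0]).as_matrix()
    print('yaw',a.round(2),'jawturn world',sp.round(2),'spin about tool y = ',(-sp).round(2)); print('world d',(D*100).round(2),'tool now',(M.T@D*100).round(2),'after spin',(M2.T@D*100).round(2))
E
```

```text
pose [ 0.4845 -0.1367 -1.7137] deg -98.19
[1.2, 0.5, -0.0, 0.0, -0.5, -0.0, 0.6, 0.2, 0.2, -0.2, 0.1, -0.0, 0.3, 0.2, -0.1, -0.2, 0.5, 0.1, -2.3, -0.2, -2.3, -0.3]
pose [ 0.4825 -0.1349 -1.7189] deg -98.49
[0.1, 0.4, 0.4, 0.7, -0.6, -0.9, -0.0, -0.5, -0.8, -0.3, 0.2, -0.2, -0.0, 0.1, 0.5, 0.2]
pose [ 0.4838 -0.136  -1.716 ] deg -98.32
[1.0, 0.6, -0.2, 0.4, -0.7, 0.3, 0.4, 0.4, -0.0, -0.0, -0.2, 0.4, 0.1, 0.4, -0.3, -0.1, 0.2, 0.2, -2.4, -0.1, -2.6, -0.2, -0.4, 0.4, -0.1, 0.7, -1.2, -0.8, -0.6, -0.4, -1.4, -0.3, -0.4, -0.2, -0.5, 0.1, 0.1, 0.1]
```

Run:
```python
from h import *
a=np.radians(-57.4); xy=np.array([.564,.2303])+.037*np.array([np.cos(a),np.sin(a)])
print(xy); delta(xy,.12,32.6); print(j2w([-.216,0]),j2w([-.195,0]),j2w([-.3,0]))
```

```text
[0.58393452 0.19912926]
yaw -64.52 jawturn world -82.88 spin about tool y =  82.88
world d [ 29.35  80.85 -12.53] tool now [-60.36  12.53  61.28] after spin [-68.28  12.53 -52.3 ]
[0.51501401 0.07770124] [0.51197555 0.05692222] [0.52716784 0.16081733]
```

send_rows(plan=[[-3.0, 0, 3.0, 0, 0.6], [-4.2, 0, 4.3, 0, 0.6], [-4.2, 0, 4.3, 0, 0.6], [-4.2, 0, 4.3, 0, 0.6], [-4.2, 0, 4.3, 0, 0.6], [-4.2, 0, 4.3, 0, 0.6], [-4.2, 0, 4.3, 0, 0.6], [-4.2, 0, 4.3, 0, 0.6], [-4.2, 0, 4.3, 0, 0.6], [-4.2, 0, 4.3, 0, 0.6], [-4.2, 0, 4.3, 0, 0.6], [-4.2, 0, 4.3, 0, 0.6]], force=20)

```text
clock: 2.1
tcp_pos: [0.5335, 0.0529, 0.2457]
orientation: [-1.387, 0.875, -0.877]
contact_force: [0.1, -1.1, -0.5]
grip_width: 0.051
```

send_rows(plan=[[0, 0.5, 0, -10, 0.6], [0, 1, 0, -10, 0.6], [0, 1, 0, -10, 0.6], [0, 1, 0, -10, 0.6], [0, 1, 0, -10, 0.6], [0, 1, 0, -10, 0.6], [0, 1, 0, -10, 0.6], [0, 1, 0, -9, 0.6], [0, 1, 0, -9, 0.6], [0, 1, 0, -9, 0.6]])

```text
clock: 3.35
tcp_pos: [0.533, 0.0511, 0.1502]
orientation: [-1.524, -0.448, 0.448]
contact_force: [-0.7, 0.5, -0.1]
grip_width: 0.0509
```

Run:
```python
from h import *
o=r.get_obs(); print(o['clock'],o['joints'].round(2),o['grip_width'],r.tip_extent,o['tcp_pos'])
delta([.5839,.1991],.12,32.6)
```

```text
3.35 [ 0.31  0.44 -0.65  1.94  0.35  0.87  0.05] 0.05092750452820014 0.014 [0.53301797 0.05105638 0.15015143]
yaw 32.76 jawturn world -0.16 spin about tool y =  0.16
world d [ 5.09 14.8  -3.02] tool now [12.29  3.02  9.7 ] after spin [12.26  3.02  9.73]
```

send_rows(plan=[[4.1, 1.0, 3.2, 0, 0.8], [4.1, 1.0, 3.2, 0, 0.8], [4.1, 1.0, 3.3, 0, 0.8], [0, 0, 0, 0, 0.8]])

```text
clock: 3.85
tcp_pos: [0.5841, 0.2048, 0.12]
orientation: [-1.52, -0.449, 0.448]
contact_force: [-0.2, -0.6, 0.6]
grip_width: 0.0685
```

Run:
```python
from h import *
d=grab('scene','s2.png'); cv2.imwrite('pics/s2c.png',cv2.resize(d['image'][140:340,220:420,::-1],(600,600)))
d=grab('top','t2.png'); cv2.imwrite('pics/t2c.png',cv2.resize(d['image'][140:290,150:300,::-1],(600,600)))
delta([.5839,.1991],.020,32.6)
```

```text
yaw 32.55 jawturn world 0.05 spin about tool y =  -0.05
world d [ -0.04  -0.03 -10.  ] tool now [-0.04 10.   -0.  ] after spin [-0.04 10.   -0.  ]
```

View pics/s2c.png

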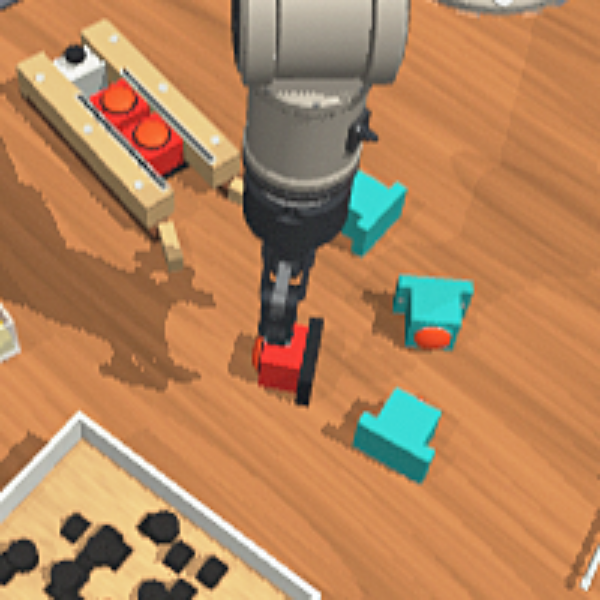

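View pics/t2c.png

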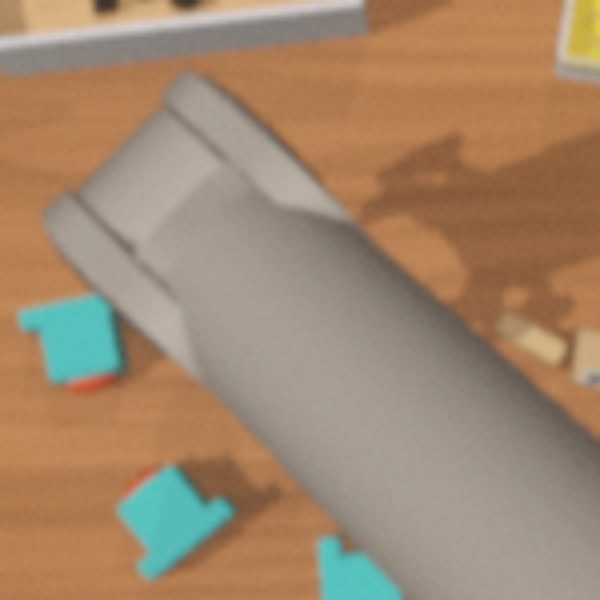

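send_rows(plan=[[0, 3.5, 0, 0, 0.8], [0, 3.5, 0, 0, 0.8], [0, 2.0, 0, 0, 0.8], [0, 1.0, 0, 0, 0.8], [0, 0, 0, 0, 0.8]])

```text
clock: 4.58
tcp_pos: [0.5846, 0.1988, 0.0204]
orientation: [-1.525, -0.444, 0.444]
contact_force: [0.0, -0.1, 0.1]
grip_width: 0.0687
```

send_rows(plan=[[0, 0, 0, 0, 0.4], [0, 0, 0, 0, 0.3], [0, 0, 0, 0, 0.3]], force=20)

```text
clock: 4.95
tcp_pos: [0.5852, 0.1994, 0.0215]
orientation: [-1.525, -0.446, 0.443]
contact_force: [-0.5, -0.2, 5.6]
grip_width: 0.0418
```

Run:
```python
from h import *
d=grab('scene','s3.png'); cv2.imwrite('pics/s3c.png',cv2.resize(d['image'][200:300,270:370,::-1],(600,600)))
```

```text
(no output)
```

View pics/s3c.png

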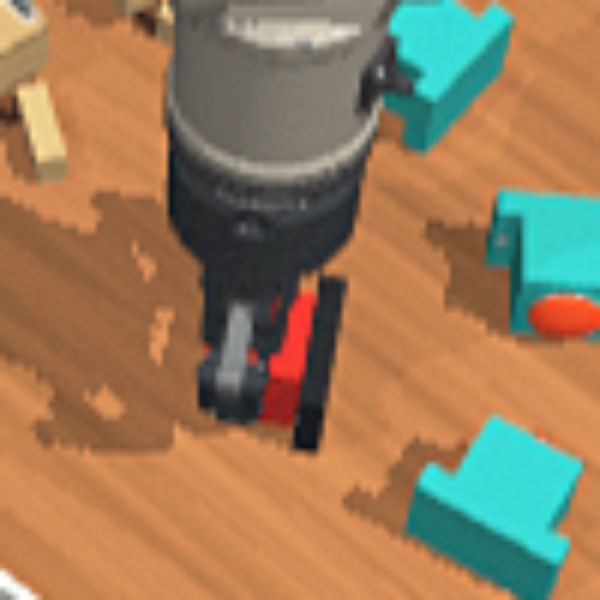

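send_rows(plan=[[0, -1, 0, 0, 0.3], [0, -2, 0, 0, 0.3], [0, -2, 0, 0, 0.3], [0, -1, 0, 0, 0.3], [0, 0, 0, 0, 0.3], [0, 0, 0, 0, 0.3]], force=20)

```text
clock: 5.75
tcp_pos: [0.5841, 0.1988, 0.0798]
orientation: [-1.525, -0.443, 0.445]
contact_force: [-0.1, 0.1, -2.6]
grip_width: 0.0416
```

Run:
```python
from h import *
d=grab('scene','s4.png'); cv2.imwrite('pics/s4c.png',cv2.resize(d['image'][180:300,270:390,::-1],(600,600)))
```

```text
(no output)
```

View pics/s4c.png

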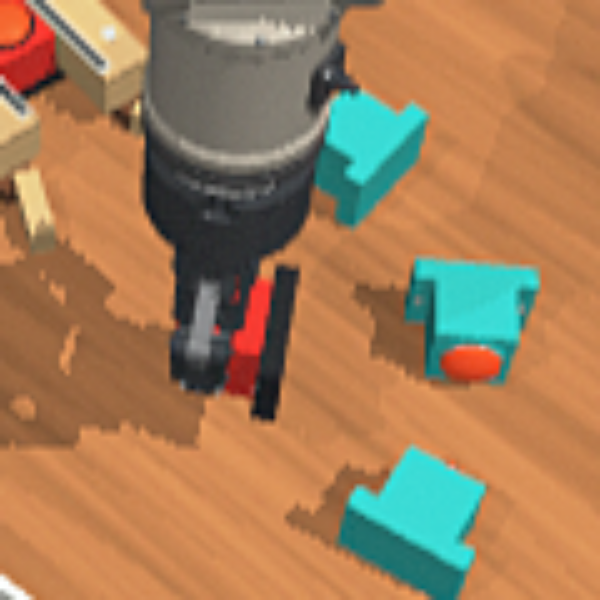

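Run:
```python
from h import *
t=j2w([-.09,.112]); print(t); delta(t,.0798,81.7)
```

```text
[ 0.60760471 -0.06317801]
yaw 32.49 jawturn world 49.21 spin about tool y =  -49.21
world d [ 2.360e+00 -2.619e+01  2.000e-02] tool now [-1.208e+01 -1.000e-02 -2.336e+01] after spin [-2.558e+01 -1.000e-02 -6.120e+00]
```

Run:
```python
from h import *
T=dict(np.load('pics/top0.png.npz'))
for u in ((288,121),(345,121),(345,167),(288,167)): 
  p=unproj(T,u,.05); print(p.round(3), w2j(p).round(3))
```

```text
[0.813 0.03  0.05 ] [-0.212  0.302]
[ 0.81  -0.111  0.05 ] [-0.072  0.32 ]
[ 0.695 -0.107  0.05 ] [-0.059  0.205]
[0.698 0.032 0.05 ] [-0.198  0.187]
```

send_rows(plan=[[-1.0, 0, -2.0, 0, 0.3], [-2.0, 0, -3.9, 0, 0.3], [-2.0, 0, -3.9, 0, 0.3], [-2.0, 0, -3.9, -8, 0.3], [0, 0, 0, -8, 0.3], [0, 0, 0, -8, 0.3], [0, 0, 0, -8, 0.3], [0, 0, 0, -8, 0.3], [0, 0, 0, -9, 0.3]])

```text
clock: 6.92
tcp_pos: [0.5986, 0.0439, 0.0796]
orientation: [-1.274, -1.1, 1.103]
contact_force: [-1.2, 0.4, -2.2]
grip_width: 0.0418
```

Run:
```python
from h import *
t=j2w([-.09,.112]); delta(t,.062,81.7); print(w2j(r.get_obs()['tcp_pos']),r.get_obs()['joints'].round(2))
```

```text
yaw 81.69 jawturn world 0.01 spin about tool y =  -0.01
world d [  0.9  -10.71  -1.76] tool now [-10.46   1.77  -2.44] after spin [-10.46   1.77  -2.44]
[-0.19466245  0.08760295] [ 0.39  0.69 -0.78  1.83  0.62  0.89  0.74]
```

send_rows(plan=[[0, 0, -2.4, 0, 0.3], [-3.0, 0.5, 0, 0, 0.3], [-4.0, 0.6, 0, 0, 0.3], [-3.5, 0.7, 0, 0, 0.3], [0, 0, 0, 0, 0.3]])

```text
clock: 7.55
tcp_pos: [0.6054, -0.0681, 0.0604]
orientation: [-1.279, -1.089, 1.098]
contact_force: [-0.2, -0.1, -2.4]
grip_width: 0.0414
```

Run:
```python
from h import *
d=grab('scene','s5.png'); cv2.imwrite('pics/s5c.png',cv2.resize(d['image'][120:280,180:340,::-1],(600,600)))
print(w2j(r.get_obs()['tcp_pos']))
d=grab('top','t5.png'); cv2.imwrite('pics/t5c.png',cv2.resize(d['image'][140:290,250:400,::-1],(600,600)))
```

```text
[-0.08790756  0.11081305]
```

View pics/s5c.png

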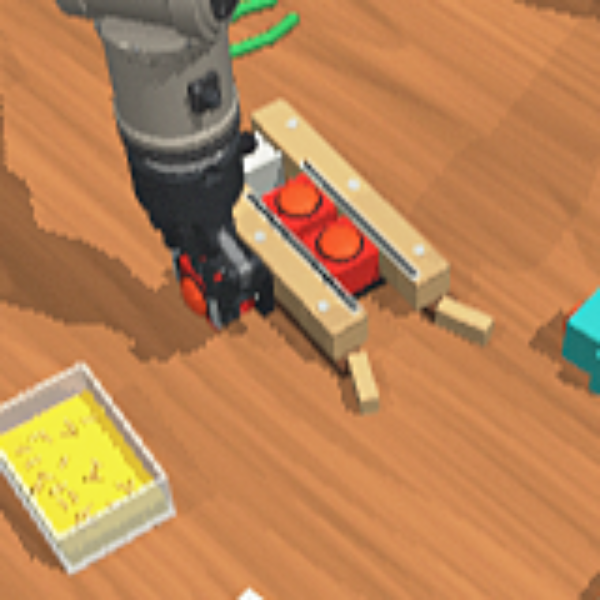

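View pics/t5c.png

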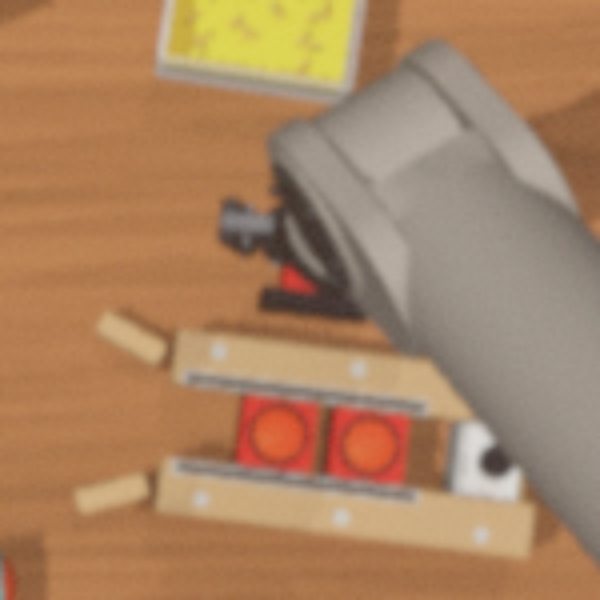

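send_rows(plan=[[0, 0, 0.8, 0, 0.3], [0, 0.1, 0.7, 0, 0.3], [0, 0, 0.3, 0, 0.3], [0, -0.1, 0.2, 0, 0.3], [0, -0.1, 0.2, 0, 0.3], [0, -0.1, 0.2, 0, 0.3], [0, 0, 0, 0, 0.3]])

```text
clock: 8.52
tcp_pos: [0.5859, -0.0579, 0.0655]
orientation: [-1.279, -1.103, 1.096]
contact_force: [5.4, -1.1, -1.7]
grip_width: 0.0418
```

```bash
cat > look.py <<'E'
from h import *
import sys
n=sys.argv[1]
d=grab('scene','s%s.png'%n); a=d['image'][150:250,190:290,::-1]
d=grab('top','t%s.png'%n); b=d['image'][170:270,270:370,::-1]
cv2.imwrite('pics/c%s.png'%n,cv2.resize(cv2.hconcat([a,b]),(800,400),interpolation=cv2.INTER_CUBIC))
o=r.get_obs(); print(o['clock'],w2j(o['tcp_pos']),o['tcp_pos'][2],o['contact_force'],o['moment'],o['grip_width'])
E
python3 look.py 6
```

```text
8.625 [-0.09201358  0.0897317 ] 0.06551230594067489 [ 5.42326402 -0.71102757 -1.8042375 ] [-0.13272625 -1.28239502 -0.01268695] 0.04194282280699439
```

View pics/c6.png

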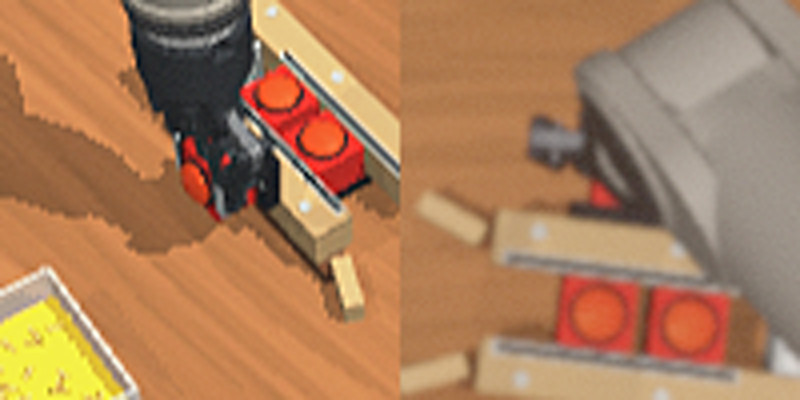

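send_rows(plan=[[0, -0.1, 0.3, 0, 0.3], [0, -0.2, 0.3, 0, 0.3], [0, -0.3, 0.4, 0, 0.3], [0, -0.3, 0.4, 0, 0.3], [0, 0, 0, 0, 0.3]])

```text
clock: 9.25
tcp_pos: [0.5718, -0.0558, 0.0748]
orientation: [-1.279, -1.102, 1.096]
contact_force: [4.8, -1.4, 1.9]
grip_width: 0.0414
```

```bash
python3 look.py 7
```

```text
9.35 [-0.09207859  0.0755278 ] 0.07473180952907837 [ 4.90675141 -1.33249701  3.01129988] [-0.21165266 -1.08623055 -0.02859222] 0.041935440580264764
```

View pics/c7.png

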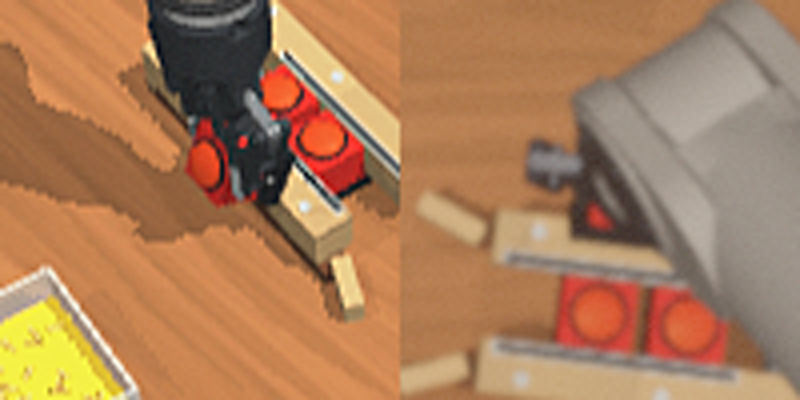

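send_rows(plan=[[0, -0.2, 0.4, 0, 0.3], [0, -0.2, 0.4, 0, 0.3], [0, -0.1, 0.5, 0, 0.3], [0, -0.1, 0.5, 0, 0.3], [0, 0, 0.4, 0, 0.3], [0, 0, 0, 0, 0.3]])

```text
clock: 10.1
tcp_pos: [0.5534, -0.053, 0.0818]
orientation: [-1.283, -1.107, 1.093]
contact_force: [12.4, -3.0, 1.6]
grip_width: 0.0417
```

```bash
python3 look.py 8
```

```text
10.2 [-0.09226208  0.05689622] 0.08176968636064386 [12.29436218 -2.61296418  1.00065247] [-0.5813035  -2.93044026 -0.01583639] 0.04189572034334147
```

View pics/c8.png

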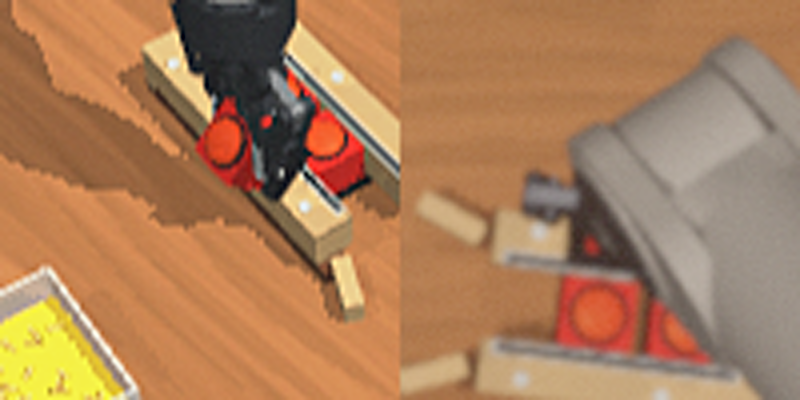

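Run:
```python
import cv2
a=cv2.imread('pics/s8.png')[160:210,220:270]
cv2.imwrite('pics/s8z.png',cv2.resize(a,(600,600),interpolation=cv2.INTER_CUBIC))
```

```text
(no output)
```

View pics/s8z.png

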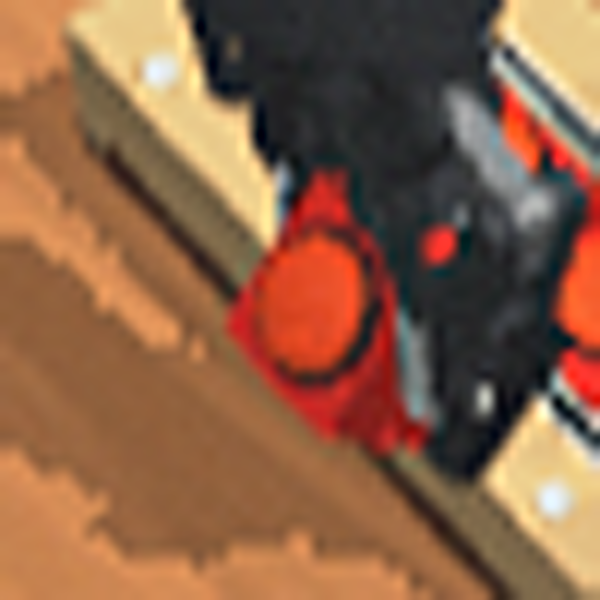

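Run:
```python
from h import *
S=dict(np.load('pics/s8.png.npz')); o=r.get_obs(); P=o['tcp_pos']; jp=w2j(P)
for th in range(20,95,10):
  t=np.radians(th); zd=np.array([np.cos(t),np.sin(t)]); xd=np.array([-np.sin(t),np.cos(t)])
  out=[]
  for (z,x,y) in ((56,0,0),(46,-22,21),(46,-22,-21),(0,-22,32)):
    q=np.array([jp[1],P[2]+.0035])+(zd*(z-38)+xd*(x-3))/1e3
    w=j2w([jp[0]+y/1e3,q[0]]); out.append(proj(S,[w[0],w[1],q[1]])[0].round(1))
  print(th,out)
```

```text
20 [array([245.9, 185.8]), array([242.9, 186.5]), array([251.4, 195.8]), array([253.7, 180.8])]
30 [array([246., 185.]), array([241.8, 186.4]), array([250.3, 195.7]), array([251.9, 182.8])]
40 [array([246.4, 184. ]), array([240.9, 186. ]), array([249.4, 195.3]), array([249.8, 184.7])]
50 [array([246.9, 183.1]), array([240.1, 185.4]), array([248.6, 194.7]), array([247.6, 186.3])]
60 [array([247.5, 182.2]), array([239.6, 184.6]), array([248.1, 194. ]), array([245.4, 187.6])]
70 [array([248.3, 181.3]), array([239.3, 183.6]), array([247.8, 193. ]), array([243.1, 188.6])]
80 [array([249.1, 180.5]), array([239.2, 182.5]), array([247.7, 191.9]), array([240.8, 189.3])]
90 [array([250. , 179.8]), array([239.3, 181.3]), array([247.9, 190.7]), array([238.7, 189.5])]
```

send_rows(plan=[[0, -0.3, 0, 0, 0.3], [0, -0.3, 0.2, 0, 0.3], [0, 0, 0.4, 0, 0.3], [0, 0, 0.4, 0, 0.3], [0, 0, 0, 0, 0.3]])

```text
clock: 10.82
tcp_pos: [0.537, -0.051, 0.085]
orientation: [-1.275, -1.098, 1.1]
contact_force: [-0.4, 0.4, -2.5]
grip_width: 0.0416
```

```bash
python3 look.py 9;  python3 - <<'E'
import cv2
a=cv2.imread('pics/s9.png')[160:210,220:270]
cv2.imwrite('pics/s9z.png',cv2.resize(a,(600,600),interpolation=cv2.INTER_CUBIC))
E
```

```text
10.925 [-0.0918216   0.04117256] 0.0852151128396343 [ 0.80614717  0.53064234 -2.47982672] [ 0.04132436 -0.03464209  0.0369399 ] 0.04131470116066259
```

View pics/s9z.png

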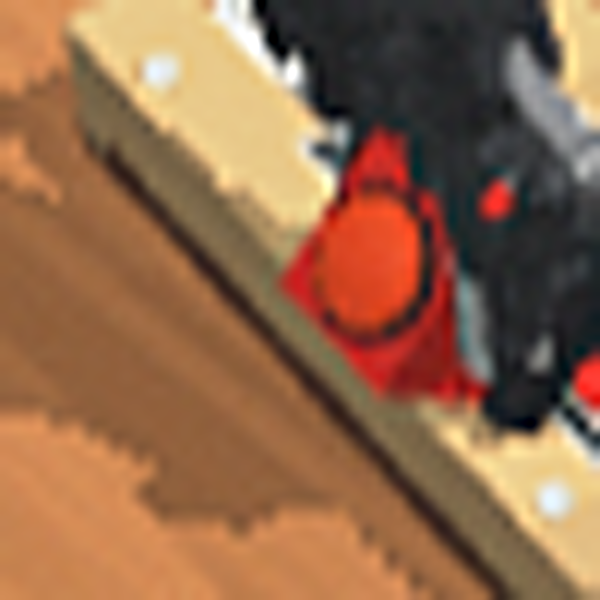

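send_rows(plan=[[0, -1.5, 0, 0, 0.3], [0, 0, -3.0, 0, 0.3], [0, 0, -4.0, 0, 0.3], [0, 0, -4.0, 0, 0.3], [0, 2.0, 0, 0, 0.3], [0, 2.0, 0, 0, 0.3], [0, 1.0, 0, 0, 0.3], [0, 0, 0, 0, 0.3]])

```text
clock: 11.92
tcp_pos: [0.6454, -0.0673, 0.0493]
orientation: [-1.274, -1.098, 1.101]
contact_force: [0.3, -0.1, -1.9]
grip_width: 0.0416
```

```bash
python3 look.py 10
```

```text
12.025 [-0.091696    0.15135659] 0.050775033729287745 [ 0.86356215 -0.3777221  -2.63455698] [ 0.00896241  0.01891284 -0.06306272] 0.041544303413634735
```

View pics/c10.png

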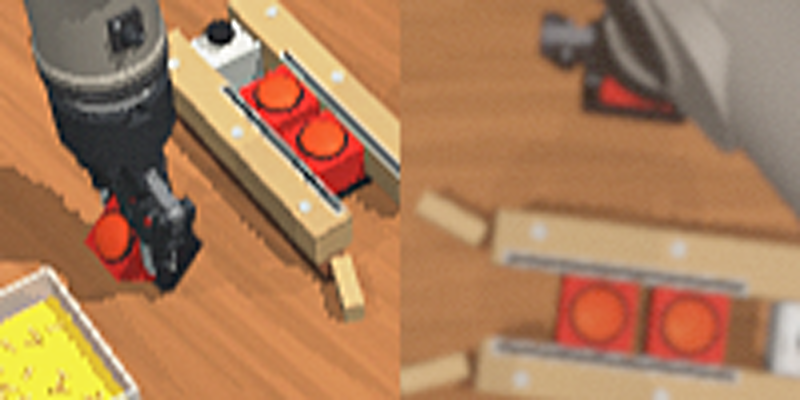

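send_rows(plan=[[0, 0.5, 0, 0, 0.3], [0, 0.3, 0, 0, 0.3], [0, 0.2, 0.3, 0, 0.3], [0, 0, 0.3, 0, 0.3]])

```text
clock: 12.52
tcp_pos: [0.6404, -0.0664, 0.0401]
orientation: [-1.276, -1.099, 1.099]
contact_force: [0.4, -0.3, -1.3]
grip_width: 0.0418
```

```bash
python3 look.py 11
```

```text
12.625 [-0.0915482   0.14487779] 0.04029980923042348 [ 1.24327594 -0.23968437 -1.41162522] [-0.02511292  0.0039727   0.03541108] 0.0419207239039605
```

send_rows(plan=[[0, 0.2, 0.3, 0, 0.3], [0, 0.2, 0.4, 0, 0.3], [0, 0.1, 0.4, 0, 0.3], [0, 0, 0.4, 0, 0.3]])

```text
clock: 13.12
tcp_pos: [0.6287, -0.0642, 0.0371]
orientation: [-1.28, -1.103, 1.095]
contact_force: [4.9, -0.5, 4.6]
grip_width: 0.0419
```

```bash
python3 look.py 12
```

```text
13.225 [-0.09202956  0.13234513] 0.037110636439130484 [ 3.34672186 -0.93534834  6.06730438] [-0.15072537 -0.8087148   0.00749909] 0.04190077502869692
```

View pics/c12.png

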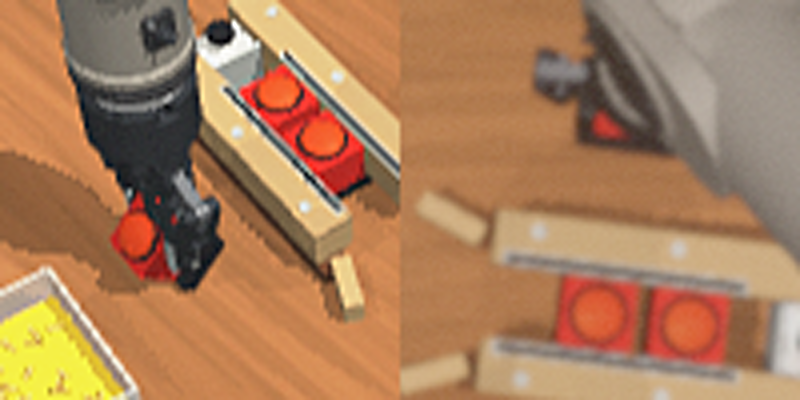

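send_rows(plan=[[0, 0.1, 0.4, 0, 0.3], [0, 0.1, 0.4, 0, 0.3], [0, 0.1, 0.4, 0, 0.3], [0, 0.1, 0.4, 0, 0.3], [0, 0.1, 0.4, 0, 0.3], [0, 0.1, 0.3, 0, 0.3]])

```text
clock: 13.98
tcp_pos: [0.6151, -0.061, 0.0367]
orientation: [-1.293, -1.117, 1.085]
contact_force: [17.5, -4.5, 26.1]
grip_width: 0.0416
```

```bash
python3 look.py 13
```

```text
14.075 [-0.09325849  0.11860619] 0.03672069059752397 [12.87239159 -2.87366327 25.38288791] [-0.95693426 -3.30162008 -0.03337513] 0.041405443886218356
```

View pics/c13.png

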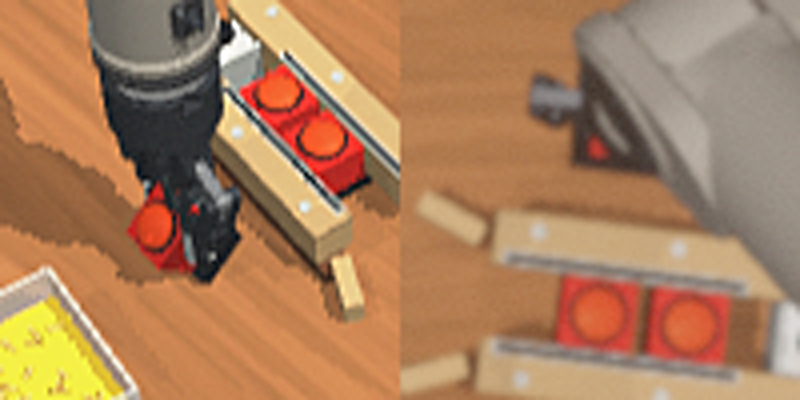

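Run:
```python
from h import *
a=cv2.imread('pics/s13.png')[185:235,210:260]
cv2.imwrite('pics/s13z.png',cv2.resize(a,(600,600),interpolation=cv2.INTER_CUBIC))
S=dict(np.load('pics/s13.png.npz')); o=r.get_obs(); P=o['tcp_pos']; jp=w2j(P)
for th in range(40,95,10):
  t=np.radians(th); zd=np.array([np.cos(t),np.sin(t)]); xd=np.array([-np.sin(t),np.cos(t)])
  out=[]
  for (z,x,y) in ((56,0,0),(46,-22,21),(46,-22,-21),(0,-22,32),(46,22,21)):
    q=np.array([jp[1],P[2]+.0035])+(zd*(z-38)+xd*(x-3))/1e3
    w=j2w([jp[0]+y/1e3,q[0]]); out.append(((proj(S,[w[0],w[1],q[1]])[0]-[210,185]+.5)*12).round(0).tolist())
  print(th,out)
```

```text
40 [[238.0, 248.0], [177.0, 265.0], [274.0, 380.0], [290.0, 241.0], [263.0, 119.0]]
50 [[243.0, 238.0], [168.0, 259.0], [265.0, 374.0], [264.0, 260.0], [276.0, 116.0]]
60 [[250.0, 227.0], [160.0, 251.0], [258.0, 366.0], [237.0, 276.0], [288.0, 115.0]]
70 [[259.0, 217.0], [156.0, 240.0], [253.0, 356.0], [209.0, 289.0], [298.0, 116.0]]
80 [[269.0, 207.0], [154.0, 228.0], [252.0, 343.0], [182.0, 298.0], [307.0, 119.0]]
90 [[280.0, 199.0], [156.0, 214.0], [254.0, 330.0], [155.0, 302.0], [315.0, 124.0]]
```

View pics/s13z.png

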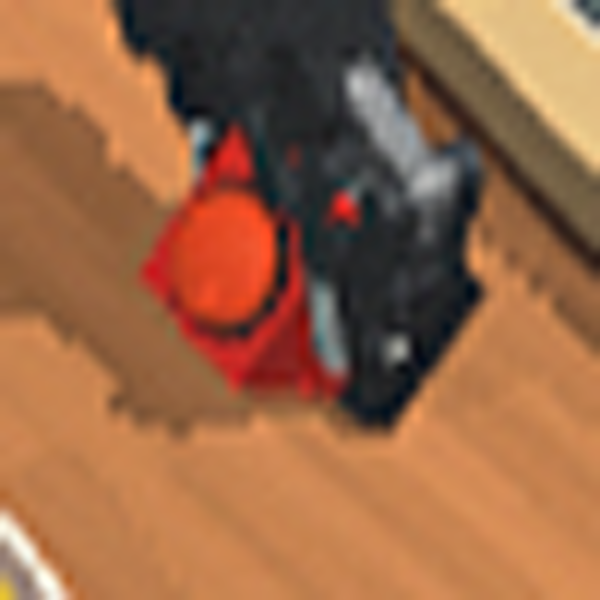

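send_rows(plan=[[0, -1.2, 0, 0, 0.3], [0, 0, -2.5, 0, 0.3], [0, 0, -2.5, 0, 0.3], [0, 1.0, 0, 0, 0.3], [0, 0.3, 0.4, 0, 0.3], [0, 0.1, 0.5, 0, 0.3], [0, 0.1, 0.5, 0, 0.3], [0, 0.1, 0.5, 0, 0.3], [0, 0.1, 0.5, 0, 0.3], [0, 0.1, 0.5, 0, 0.3], [0, 0.1, 0.5, 0, 0.3], [0, 0, 0.4, 0, 0.3]])

```text
clock: 15.58
tcp_pos: [0.621, -0.0621, 0.0267]
orientation: [-1.284, -1.108, 1.091]
contact_force: [3.9, -0.3, 4.7]
grip_width: 0.0418
```

```bash
python3 look.py 14
python3 - <<'E'
from h import *
a=cv2.imread('pics/s14.png')[185:235,210:260]
cv2.imwrite('pics/s14z.png',cv2.resize(a,(600,600),interpolation=cv2.INTER_CUBIC))
E
```

```text
15.675 [-0.09290354  0.12134615] 0.02462806822083435 [ 3.04742625 -0.71144717 11.1782423 ] [-0.2919848  -0.58378233 -0.06318991] 0.04179984005591055
```

View pics/s14z.png

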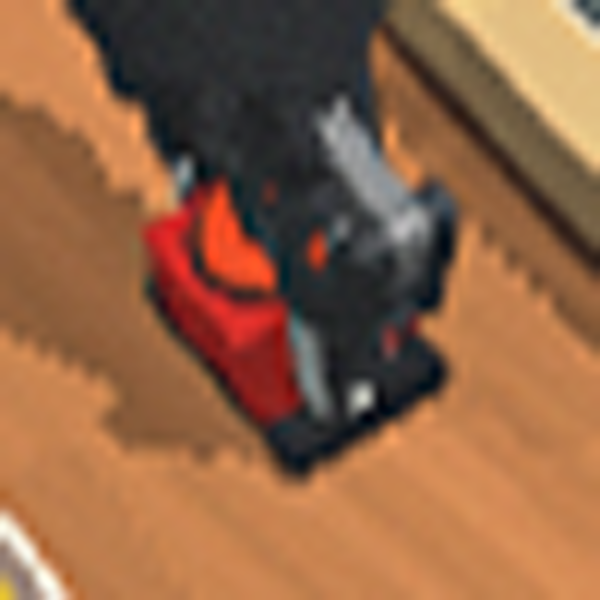

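send_rows(plan=[[0, 0, 0, 0, 0.4], [0, 0, 0, 0, 0.6], [0, 0, 0, 0, 0.8], [0, -1.0, 0, 0, 0.8], [0, 0, 0, 0, 0.8]])

```text
clock: 16.3
tcp_pos: [0.6152, -0.0626, 0.0329]
orientation: [-1.276, -1.099, 1.099]
contact_force: [-0.5, -0.4, 0.2]
grip_width: 0.0681
```

```bash
python3 look.py 15
python3 - <<'E'
from h import *
a=cv2.imread('pics/s15.png')[185:235,210:260]
cv2.imwrite('pics/s15z.png',cv2.resize(a,(600,600),interpolation=cv2.INTER_CUBIC))
E
```

```text
16.4 [-0.09154215  0.11924392] 0.032389746149149544 [ 1.12004637 -0.23106425 -0.01096462] [ 5.24989312e-03  3.46163730e-03 -2.31710446e-05] 0.06797641156634396
```

View pics/s15z.png

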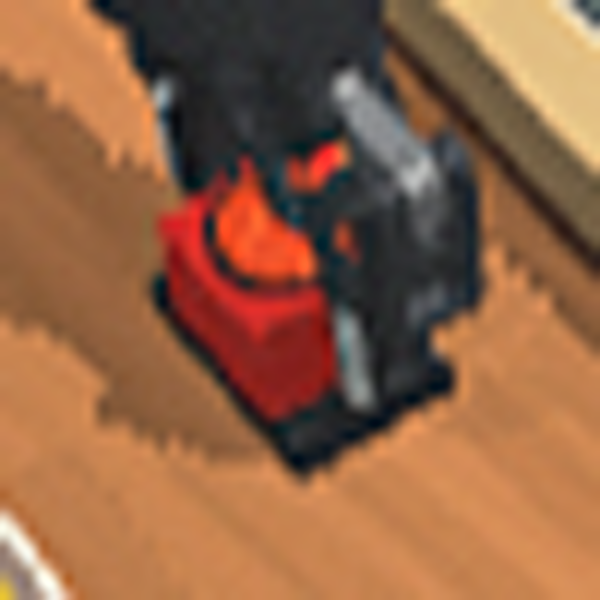

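Run:
```python
from h import *
S=dict(np.load('pics/s15.png.npz'))
for u,z in (((300,478),0),((450,385),0),((155,292),.006),((160,232),.046),((262,330),.046)):
  p=unproj(S,(np.array(u)/12+[210,185]-.5),z); print((w2j(p)*1e3).round(1))
```

```text
[-124.1  143.2]
[-123.1  100. ]
[-61.2 143.1]
[-75.8 144.9]
[-114.   141.4]
```

send_rows(plan=[[0, -0.7, -0.2, 0, 0.8], [0, 0, 0, 0, 0.5], [0, 0, 0, 0, 0.3], [0, 0, 0, 0, 0.3], [0, -1.5, 0, 0, 0.3], [0, -1.5, 0, 0, 0.3], [0, -1.0, 0, 0, 0.3], [0, 0, 0, 0, 0.3]], force=30)

```text
clock: 17.4
tcp_pos: [0.6177, -0.063, 0.0805]
orientation: [-1.277, -1.1, 1.098]
contact_force: [0.0, -0.7, -1.6]
grip_width: 0.0414
```

```bash
python3 look.py 16; python3 -c "
from h import *
delta(j2w([-.24,0]),.075,-8.32); print(r.get_obs()['joints'].round(2))"
```

```text
17.5 [-0.09138153  0.12115674] 0.07920316604430623 [ 0.08290798  0.30801455 -4.45671784] [ 0.04933837  0.03585367 -0.04249102] 0.041243651328794866
yaw 81.48 jawturn world -89.8 spin about tool y =  89.8
world d [-9.84 16.46 -0.42] tool now [14.82  0.42 12.17] after spin [-12.12   0.42  14.86]
[ 0.55  0.71 -0.78  1.78  0.62  0.91  0.93]
```

View pics/c16.png

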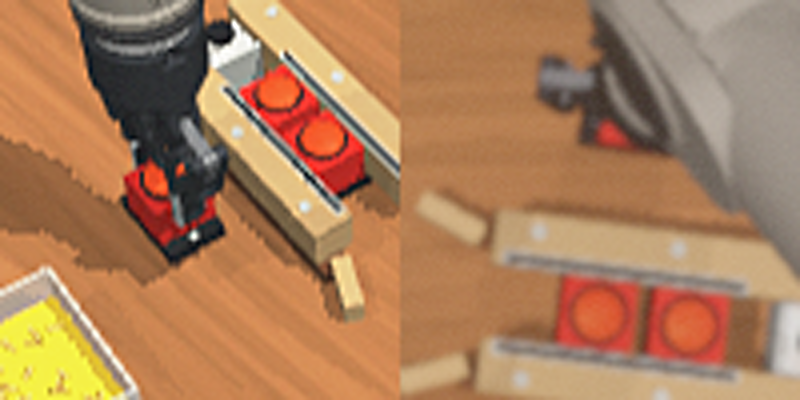

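send_rows(plan=[[2.0, 0, 0, 0, 0.3], [4.0, 0, 0, 0, 0.3], [4.0, 0, 0, 0, 0.3], [3.8, 0, 0, 0, 0.3], [1.0, 0, 0, 0, 0.3], [0, 0, 0, 9, 0.3], [0, 0, 0, 9, 0.3], [0, 0, 0, 9, 0.3], [0, 0, 0, 9, 0.3], [0, 0, 0, 9, 0.3], [0, 0, 0, 9, 0.3], [0, 0, 0, 9, 0.3]])

```text
clock: 19.0
tcp_pos: [0.6386, 0.0837, 0.0789]
orientation: [-1.556, -0.248, 0.25]
contact_force: [0.2, 0.6, -2.8]
grip_width: 0.0413
```

send_rows(plan=[[0, 0, 0, 9, 0.3], [0, 0, 0, 9, 0.3], [0, 0, 0, 9, 0.3], [-2, 0, 0, 0, 0.3], [-4, 0, 0, 0, 0.3], [-4, 0, 0, 0, 0.3], [-2, 0, 0, 0, 0.3], [0, 0, 0, 0, 0.3]])

```text
clock: 20.0
tcp_pos: [0.5186, 0.1017, 0.0791]
orientation: [-1.568, 0.116, -0.114]
contact_force: [0.4, 0.1, -1.5]
grip_width: 0.0416
```

Run:
```python
from h import *
delta(j2w([-.24,0]),.05,-8.32)
d=grab('scene','s17.png'); a=d['image'][150:250,240:340,::-1]
d=grab('top','t17.png'); b=d['image'][170:270,220:320,::-1]
cv2.imwrite('pics/c17.png',cv2.resize(cv2.hconcat([a,b]),(800,400),interpolation=cv2.INTER_CUBIC))
o=r.get_obs(); print(o['clock'],w2j(o['tcp_pos']),o['tcp_pos'][2],o['contact_force'],o['grip_width'],o['joints'].round(2))
```

```text
yaw -8.41 jawturn world 0.09 spin about tool y =  -0.09
world d [-0.01 -0.03 -2.91] tool now [-0.01  2.91 -0.03] after spin [-0.01  2.91 -0.03]
20.1 [-0.24030126  0.00262434] 0.07945512311853715 [-0.07079359  0.04471061 -2.53898689] 0.041322185991691296 [ 0.04  0.5  -0.44  2.01  0.33  0.7  -0.75]
```

View pics/c17.png

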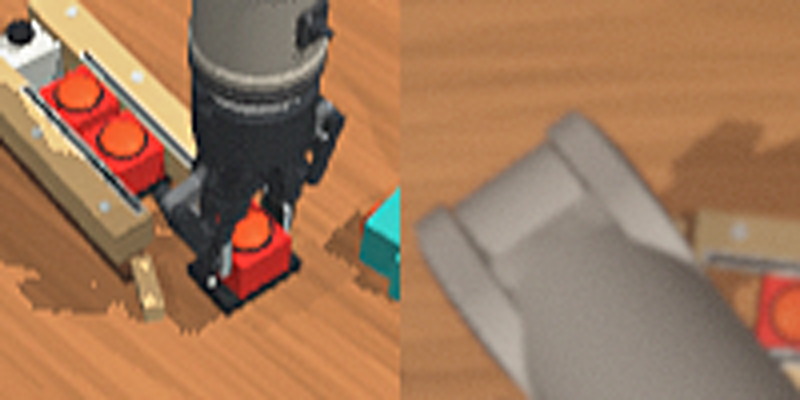

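send_rows(plan=[[0, 1.5, 0, 0, 0.3], [0, 1.5, 0, 0, 0.3], [0, 0.5, -1.0, 0, 0.3], [0, 0, -1.3, 0, 0.3], [0, 0, -1.0, 0, 0.3], [0, 0, 0, 0, 0.3]])

```text
clock: 20.85
tcp_pos: [0.5156, 0.067, 0.0446]
orientation: [-1.568, 0.118, -0.119]
contact_force: [0.5, -0.8, -2.5]
grip_width: 0.0407
```

Run:
```python
from h import *
delta(j2w([-.207,0]),.0405,-8.32)
o=r.get_obs(); print(o['clock'],w2j(o['tcp_pos']),o['tcp_pos'][2],o['contact_force'],o['grip_width'])
```

```text
yaw -8.65 jawturn world 0.33 spin about tool y =  -0.33
world d [-0.18  0.18 -0.41] tool now [-0.21  0.41  0.15] after spin [-0.21  0.41  0.16]
20.85 [-0.20544476  0.00209676] 0.04459946581280281 [ 0.51333146 -0.82293407 -2.5092778 ] 0.04069458924961998
```

send_rows(plan=[[-0.1, 0.2, 0, 0, 0.3], [0, 0.2, 0, 0, 0.3], [0, 0, 0, 0, 0.3]])

```text
clock: 21.22
tcp_pos: [0.5143, 0.0691, 0.0402]
orientation: [-1.568, 0.116, -0.116]
contact_force: [-0.1, 0.2, -2.8]
grip_width: 0.0414
```

Run:
```python
from h import *
d=grab('scene','s18.png'); a=d['image'][150:230,240:320,::-1]
cv2.imwrite('pics/c18.png',cv2.resize(a,(600,600),interpolation=cv2.INTER_CUBIC))
o=r.get_obs(); print(o['clock'],w2j(o['tcp_pos']),o['tcp_pos'][2],o['contact_force'],o['grip_width'])
```

```text
21.275 [-0.20735837  0.00065572] 0.0402285303978492 [ 0.02279359  0.98631164 -1.16911885] 0.04149360375717853
```

View pics/c18.png

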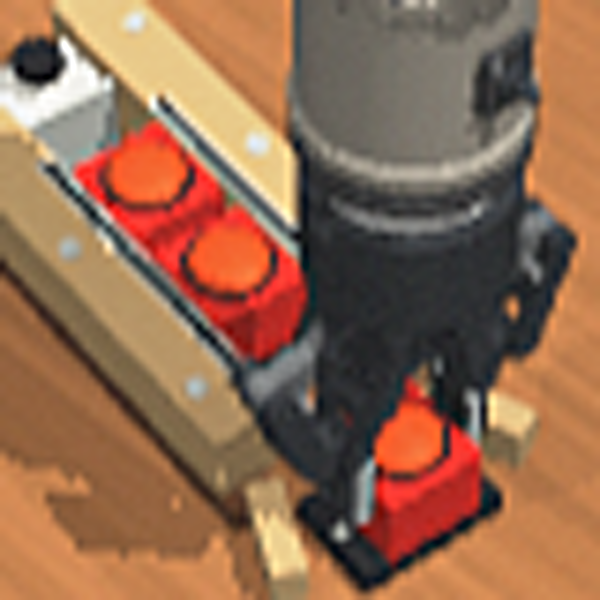

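send_rows(plan=[[0, 0.1, 0, 0, 0.3], [0, 0, 0, 0, 0.45], [0, 0, 0, 0, 0.55], [0, 0, 0, 0, 0.6], [0, -1.5, 0, 0, 0.6], [0, -3, 0, 0, 0.6], [0, -2.5, 0, 0, 0.6], [0, 0, 0, 0, 0.6]])

```text
clock: 22.28
tcp_pos: [0.5161, 0.069, 0.1119]
orientation: [-1.567, 0.113, -0.121]
contact_force: [-0.1, -0.3, 0.7]
grip_width: 0.0515
```

Run:
```python
from h import *
d=grab('scene','s19.png'); a=d['image'][150:230,240:320,::-1]
cv2.imwrite('pics/c19.png',cv2.resize(a,(600,600),interpolation=cv2.INTER_CUBIC))
o=r.get_obs(); print(o['clock'],w2j(o['tcp_pos']),o['tcp_pos'][2],o['contact_force'],o['grip_width'])
```

```text
22.325 [-0.20716311  0.00150098] 0.11059731307544957 [ 0.07717374 -1.3606595  -0.96923075] 0.05128571654684599
```

View pics/c19.png

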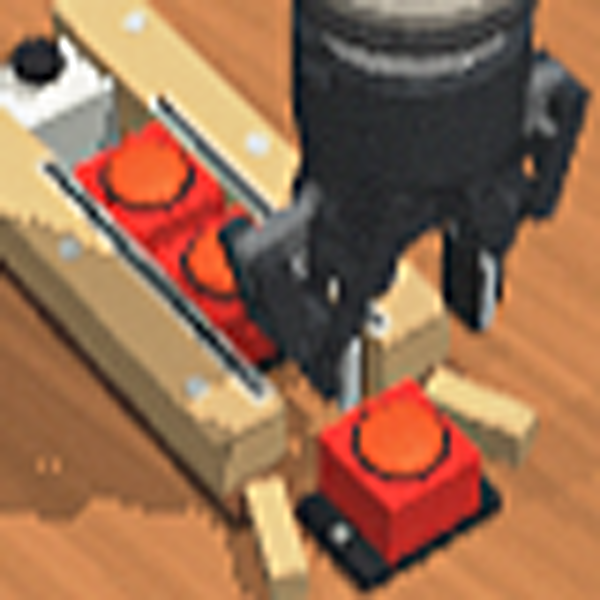

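send_rows(plan=[[0, 0, 2.5, 0, 0], [0, 0, 3.0, 0, 0], [-0.1, 2.0, 0, 0, 0], [0, 3.0, 0, 0, 0], [0, 2.5, 0, 0, 0], [0, 0.3, 0, 0, 0], [0, 0, 0, 0, 0]])

```text
clock: 23.2
tcp_pos: [0.5215, 0.1233, 0.0313]
orientation: [-1.568, 0.117, -0.116]
contact_force: [0.1, -0.4, -0.5]
grip_width: 0.0001
```

Run:
```python
from h import *
d=grab('scene','s20.png'); a=d['image'][150:230,240:320,::-1]
cv2.imwrite('pics/c20.png',cv2.resize(a,(600,600),interpolation=cv2.INTER_CUBIC))
o=r.get_obs(); print(o['clock'],w2j(o['tcp_pos']),o['tcp_pos'][2],o['contact_force'],o['grip_width'],r.tip_extent)
```

```text
23.25 [-0.26225738  0.00026368] 0.03187552635424387 [-0.29912964  0.20336828  0.89432818] 0.0006260415015374117 0.014
```

View pics/c20.png

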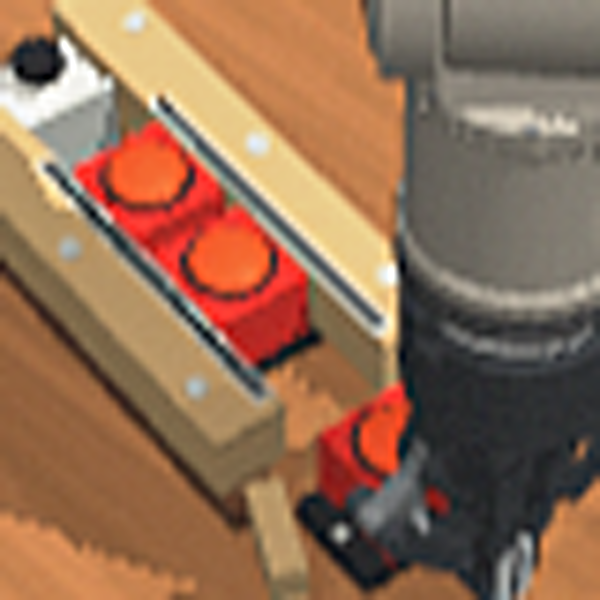

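send_rows(plan=[[0, 0, -1.0, 0, 0], [0, 0, -0.8, 0, 0], [0, 0, -0.6, 0, 0], [0, 0, -0.6, 0, 0], [0, 0, -0.6, 0, 0], [0, 0, -0.6, 0, 0], [0, 0, -0.6, 0, 0]])

```text
clock: 24.12
tcp_pos: [0.5146, 0.0757, 0.0314]
orientation: [-1.567, 0.116, -0.117]
contact_force: [1.0, 2.8, 2.3]
grip_width: 0.0002
```

```bash
cat > lk.py <<'E'
from h import *
import sys
n=sys.argv[1]
d=grab('scene','s%s.png'%n); a=d['image'][150:230,230:310,::-1]
d=grab('top','t%s.png'%n); b=d['image'][205:285,250:330,::-1]
cv2.imwrite('pics/c%s.png'%n,cv2.resize(cv2.hconcat([a,b]),(800,400),interpolation=cv2.INTER_CUBIC))
o=r.get_obs(); M=R.from_rotvec(o['orientation']).as_matrix(); print(o['clock'],w2j(o['tcp_pos']).round(4),o['tcp_pos'][2].round(4),'F tool',(M.T@o['contact_force']).round(1),'yaw',np.degrees(np.arctan2(M[1,0],M[0,0])))
E
python3 lk.py 21
```

```text
24.225 [-0.2127 -0.0003] 0.0311 F tool [0.4 0.6 0.6] yaw -8.580797252741272
```

View pics/c21.png

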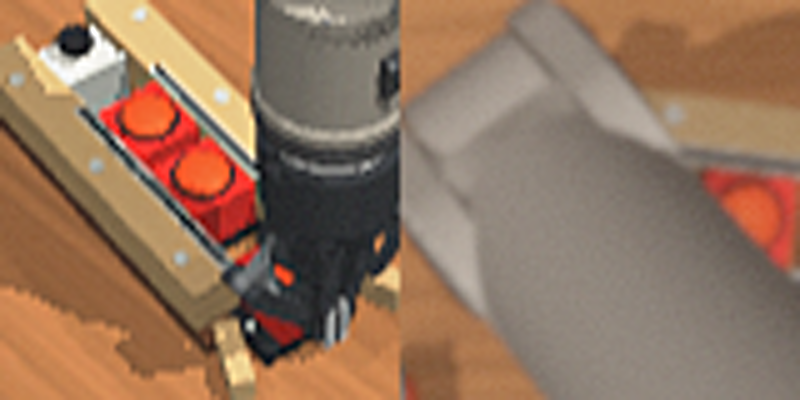

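send_rows(plan=[[0, 0, -0.5, 0, 0], [0, 0, -0.6, 0, 0], [0, 0, -0.6, 0, 0], [0, 0, -0.6, 0, 0], [0, 0, -0.5, 0, 0]])

```text
clock: 24.85
tcp_pos: [0.5101, 0.0473, 0.0312]
orientation: [-1.568, 0.117, -0.117]
contact_force: [0.2, 1.0, -0.5]
grip_width: 0.0001
```

```bash
python3 lk.py 22
```

```text
24.95 [-0.1848 -0.0005] 0.0312 F tool [-0.2  1.   0.4] yaw -8.583751376779057
```

View pics/c22.png

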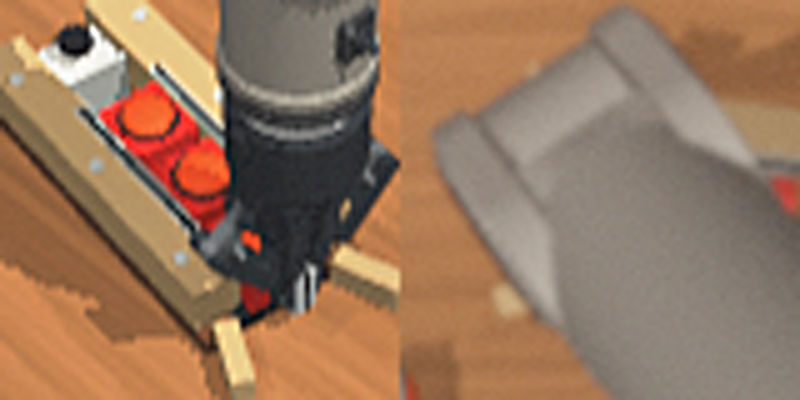

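send_rows(plan=[[0, 0, -0.5, 0, 0], [0, 0, -0.6, 0, 0], [0, 0, -0.6, 0, 0], [0, 0, -0.6, 0, 0], [0, 0, -0.5, 0, 0]])

```text
clock: 25.58
tcp_pos: [0.5062, 0.0203, 0.0313]
orientation: [-1.567, 0.116, -0.117]
contact_force: [-0.2, 2.6, -1.3]
grip_width: 0.0001
```

```bash
python3 lk.py 23
```

```text
25.675 [-0.1571 -0.0004] 0.0313 F tool [0.5 0.9 0.3] yaw -8.564896521363755
```

View pics/c23.png

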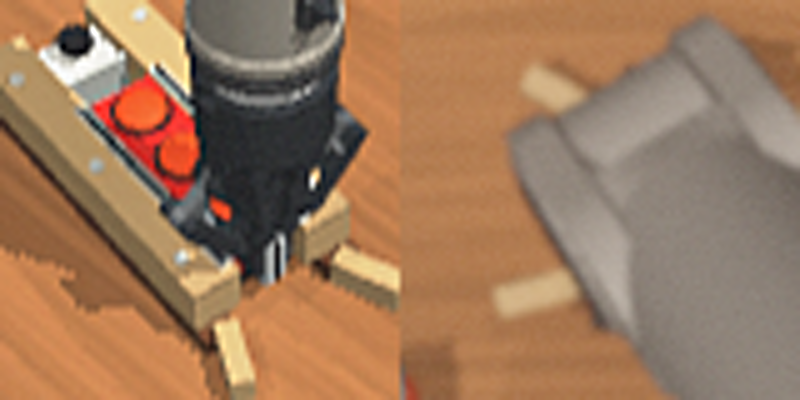

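send_rows(plan=[[0, 0, -0.4, 0, 0], [0, 0, -0.4, 0, 0], [0, 0, -0.3, 0, 0], [0, 0, -0.2, 0, 0]])

```text
clock: 26.18
tcp_pos: [0.5043, 0.0074, 0.0313]
orientation: [-1.568, 0.117, -0.117]
contact_force: [0.3, 3.2, -0.4]
grip_width: -0.0
```

```bash
python3 lk.py 24
```

```text
26.275 [-0.1447 -0.0004] 0.0313 F tool [ 0.2 -0.5  2. ] yaw -8.534439957580238
```

View pics/c24.png

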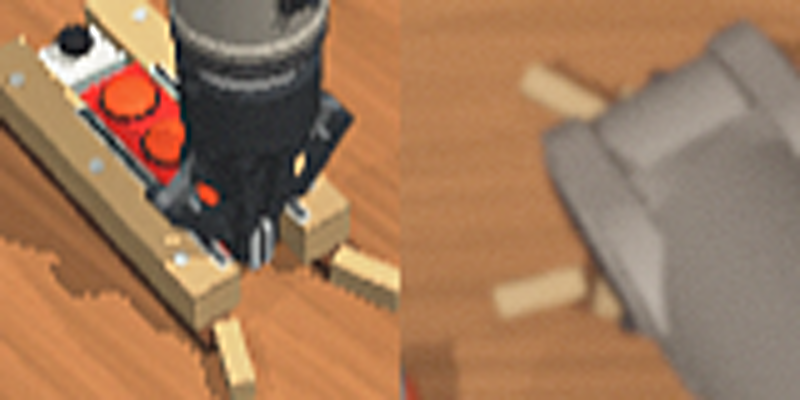

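send_rows(plan=[[0, 0, -0.2, 0, 0], [0, 0, -0.2, 0, 0], [0, 0, 0, 0, 0]])

```text
clock: 26.65
tcp_pos: [0.5037, 0.0033, 0.0313]
orientation: [-1.568, 0.117, -0.117]
contact_force: [0.5, 3.0, 0.1]
grip_width: -0.0001
```

send_rows(plan=[[0, 0, -0.1, 0, 0], [0, 0, -0.1, 0, 0]])

```text
clock: 26.9
tcp_pos: [0.5035, 0.0017, 0.0313]
orientation: [-1.567, 0.116, -0.117]
contact_force: [0.7, 3.4, 0.0]
grip_width: 0.0002
```

send_rows(plan=[[0, 0, -0.1, 0, 0], [0, 0, -0.1, 0, 0]])

```text
clock: 27.15
tcp_pos: [0.5031, -0.0004, 0.0313]
orientation: [-1.568, 0.117, -0.117]
contact_force: [0.2, 3.9, 0.5]
grip_width: 0.0002
```

```bash
python3 lk.py 25
```

```text
27.25 [-0.1369 -0.0005] 0.0313 F tool [0.9 0.5 2.7] yaw -8.525524815873588
```

View pics/c25.png

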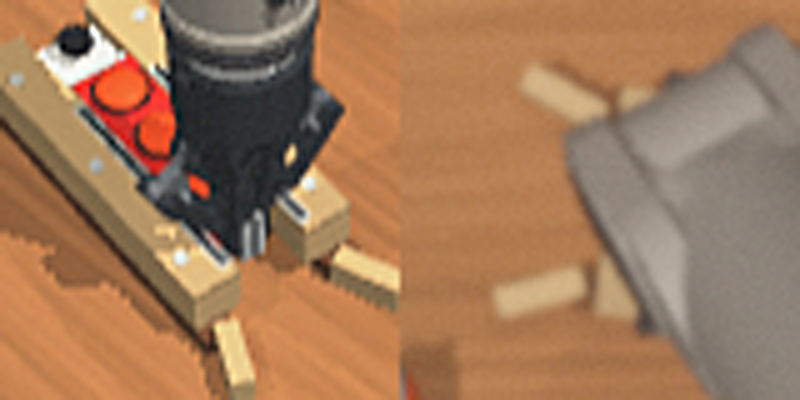

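Very close to the stop now; creep on.

send_rows(plan=[[0, 0, -0.1, 0, 0], [0, 0, -0.1, 0, 0]])

```text
clock: 27.5
tcp_pos: [0.5028, -0.0023, 0.0313]
orientation: [-1.568, 0.117, -0.117]
contact_force: [1.0, 2.9, 0.0]
grip_width: -0.0001
```

send_rows(plan=[[0, 0, -0.1, 0, 0], [0, 0, 0, 0, 0]])

```text
clock: 27.75
tcp_pos: [0.5026, -0.0036, 0.0313]
orientation: [-1.568, 0.117, -0.117]
contact_force: [0.5, 3.8, 0.1]
grip_width: 0.0003
```

send_rows(plan=[[0, 0, -0.1, 0, 0], [0, 0, 0, 0, 0]])

```text
clock: 28.0
tcp_pos: [0.5025, -0.0044, 0.0313]
orientation: [-1.568, 0.117, -0.117]
contact_force: [-0.5, 3.5, 0.7]
grip_width: 0.0001
```

send_rows(plan=[[0, 0, -0.1, 0, 0], [0, 0, 0, 0, 0]])

```text
clock: 28.25
tcp_pos: [0.5024, -0.0054, 0.0313]
orientation: [-1.568, 0.117, -0.117]
contact_force: [0.4, 3.7, 0.5]
grip_width: -0.0002
```

send_rows(plan=[[0, 0, -0.1, 0, 0], [0, 0, 0, 0, 0]])

```text
clock: 28.5
tcp_pos: [0.5023, -0.0059, 0.0313]
orientation: [-1.567, 0.116, -0.117]
contact_force: [0.4, 5.3, 1.0]
grip_width: 0.0003
```

Run:
```python
from h import *
d=grab('scene','s26.png'); a=d['image'][145:195,225:275,::-1]
cv2.imwrite('pics/c26.png',cv2.resize(a,(600,600),interpolation=cv2.INTER_CUBIC))
```

```text
(no output)
```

View pics/c26.png

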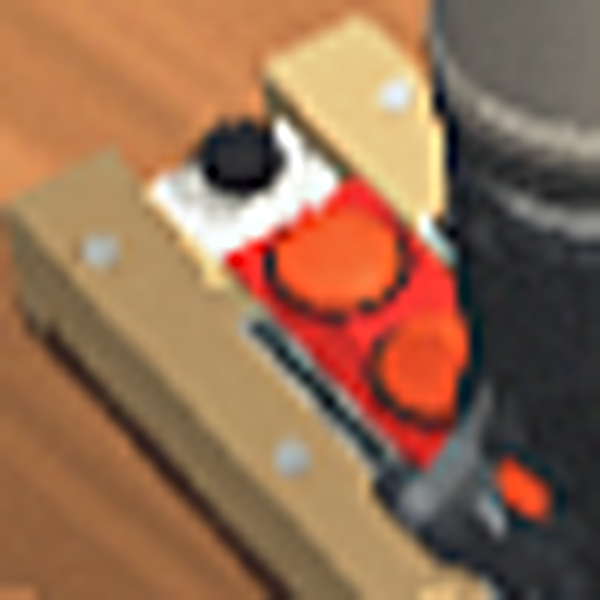

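Row appears to be at the stop and the force starts rising. Press on to about 10 N.

send_rows(plan=[[0, 0, -0.1, 0, 0], [0, 0, 0, 0, 0]])

```text
clock: 28.8
tcp_pos: [0.5023, -0.006, 0.0314]
orientation: [-1.566, 0.115, -0.116]
contact_force: [1.9, 8.0, -1.3]
grip_width: -0.0004
```

send_rows(plan=[[0, 0, -0.1, 0, 0], [0, 0, 0, 0, 0]])

```text
clock: 29.05
tcp_pos: [0.5024, -0.006, 0.0314]
orientation: [-1.565, 0.114, -0.116]
contact_force: [1.1, 10.6, -1.6]
grip_width: 0.0003
```

send_rows(plan=[[0, 0, -0.1, 0, 0], [0, 0, 0, 0, 0], [0, 0, 0, 0, 0]])

```text
clock: 29.42
tcp_pos: [0.5024, -0.006, 0.0315]
orientation: [-1.564, 0.113, -0.116]
contact_force: [0.9, 12.4, -1.0]
grip_width: 0.0
```

send_rows(plan=[[0, 0, 0.3, 0, 0], [0, 0, 0.5, 0, 0], [0, 0, 2.0, 0, 0], [0, -2.0, 2.0, 0, 0], [0, -4.0, 0, 0, 0], [0, -5.0, 2.0, 0, 0], [0, -4.0, 5.0, 0, 0], [0, 0, 5.0, 0, 0], [0, 0, 5.0, 0, 0], [0, 0, 5.0, 0, 0], [0, 0, 0, 0, 0]])

```text
clock: 30.8
tcp_pos: [0.5404, 0.2587, 0.1803]
orientation: [-1.566, 0.113, -0.112]
contact_force: [-0.7, 0.9, -0.7]
grip_width: -0.0001
```

Run:
```python
from h import *
d=grab('scene','s27.png'); a=d['image'][145:215,225:295,::-1]
d2=grab('top','t27.png'); b=d2['image'][205:290,265:390,::-1]
cv2.imwrite('pics/c27.png',cv2.resize(a,(600,600),interpolation=cv2.INTER_CUBIC))
cv2.imwrite('pics/d27.png',cv2.resize(b,(750,510),interpolation=cv2.INTER_CUBIC))
for c in('scene','top'):
  for t in('lamp','screwdriver','pliers','tub'): print(c,t,[(np.round(x['rect']).tolist(),round(x['p'],2)) for x in r.recognise(c,t)])
```

```text
scene lamp [([350.0, 227.0, 375.0, 259.0], 0.85), ([261.0, 178.0, 278.0, 202.0], 0.67), ([335.0, 271.0, 368.0, 305.0], 0.57), ([330.0, 201.0, 336.0, 214.0], 0.45)]
scene screwdriver [([414.0, 270.0, 447.0, 335.0], 0.95)]
scene pliers [([210.0, 121.0, 264.0, 146.0], 0.72), ([224.0, 151.0, 314.0, 229.0], 0.36)]
scene tub [([264.0, 177.0, 281.0, 202.0], 0.69), ([177.0, 218.0, 224.0, 275.0], 0.61), ([224.0, 146.0, 312.0, 229.0], 0.3)]
top lamp [([308.0, 240.0, 330.0, 258.0], 0.89)]
top screwdriver [([98.0, 225.0, 118.0, 304.0], 0.75)]
top pliers [([419.0, 249.0, 438.0, 325.0], 0.67), ([345.0, 242.0, 367.0, 262.0], 0.52)]
top tub [([288.0, 121.0, 342.0, 168.0], 0.82)]
```

View pics/c27.png

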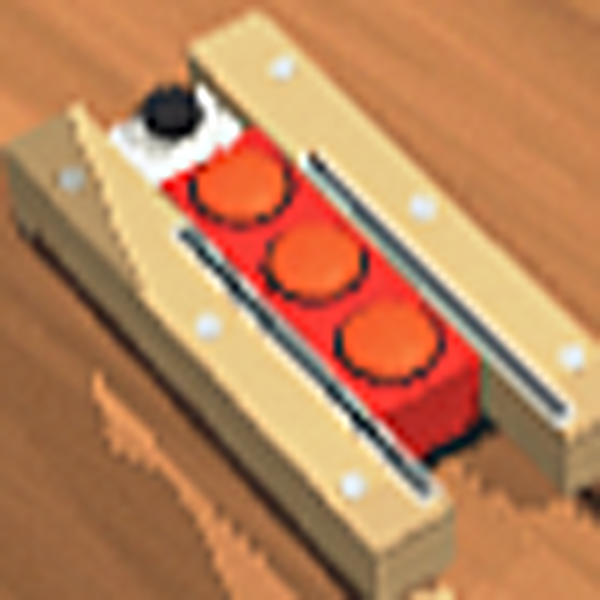

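View pics/d27.png

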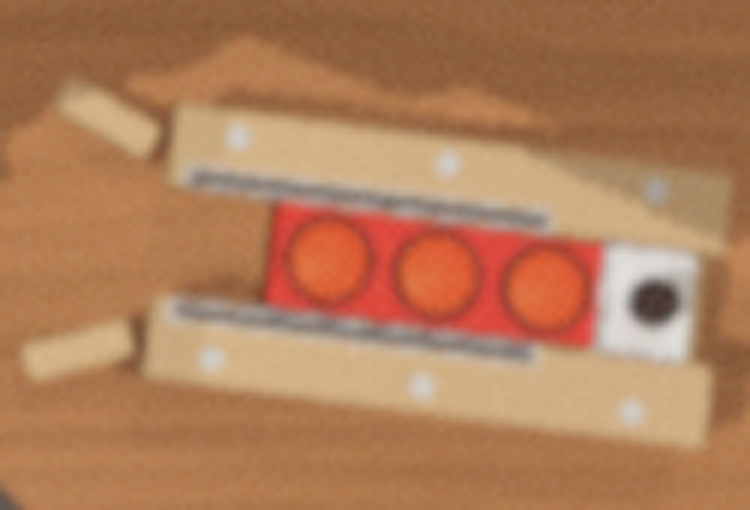

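```bash
python3 -c "
from h import *
print(r.hand_in())"
```

```text
the job is handed in; nothing more can be done
None
```

The lamp stands in the jig, and all three lamps are packed tight against the end stop. I handed the job in at about 31 s; the hand-in gives no verdict.

**Standing it up:** I gripped the lamp near its lens and lifted it. It did not swing upright by itself, so I levered its foot against the outside of one rail. That slipped off partway, at roughly 50 degrees, so I finished by dragging the foot's edge on the bench in two passes. I then turned the lamp square to the jig, set it down in the mouth and let go.

**Pushing it home:** With shut fingers I pushed it through the slot. The drag stayed at 3–4 N until the tool stopped moving at the end stop. I then snugged the row to about 12 N and backed off.

**Last checks:**
- **Row:** The final pictures show three upright lamps with no visible gaps. Lens spacing in the top view is about 18.1 px, or 44 mm, and the front lamp touches the stop.
- **Bystanders:** The detector boxes for the screwdriver, pliers and tub match those at the start to within a few pixels.
- **Disagreements:** The detector sometimes also labelled parts of the jig or row as "tub" or "pliers". In the last pictures it found only one lamp of the row in each view. I took both for detector errors, because the pictures themselves are clear.

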